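Reload the row of press-tool parts in reverse order

ROBOT

A 6-joint arm with a two-finger parallel gripper is mounted at the origin on the work surface. World frame = base frame: x ahead of the robot, y to its left, z up, the work surface at z = 0. Lengths are in m, angles in rad, forces in N, time in s.
With the tool pointing down it reaches from about 0.325 to 0.775 m from the base axis. Payload 5.5 kg.
Tool frame: the origin (TCP) lies at the very end of the fingers, on their centre line; the grasp point (between the pads) lies 19 mm behind it (robot.grip_point_offset is the distance from the TCP to the grasp point, in m); z points along the fingers, y is the direction in which the jaws open and shut (so a half turn about z gives the same grasp; the last joint's range is limited). The gripper opens to 88 mm and grips with 3 to 60 N. Pads are 20 mm wide; open, the fingers measure 115 mm over their backs; the gripper's body (75 mm by 178 mm) begins 61 mm behind the grasp point.
Start: joints at [1.252, 0.091, 1.231, -0, 1.82, -0.057], TCP at [0.155, 0.58, 0.19] pointing down, gripper open.
Joint ranges: [-2.87, 2.87], [-0.86, 2.18], [0.17, 2.46], [-1.51, 4.65], [0.06, 2.69], [-2.65, 2.65]. Speed limits (rad/s): [2.57, 2.57, 3.01, 3.14, 3.14, 3.14].

INTERFACE

Orientations are given as a unit quaternion [x, y, z, w].
In Python, from plant import robot gives the robot as it stands.
- The arm moves only by the shell command python3 -m jog 'ROWS' [OPENING]. ROWS is JSON, a list that holds one entry, the list of rows, each a list of 6 numbers: the shift along the tool's x, y, z in units of 0.02 m (1.0 is 0.02 m), then the turn, a rotation vector about the tool's x, y, z in units of 5 degrees (1.0 is 5 degrees). In form: [[[tx, ty, tz, ax, ay, az], ...]]. A call has 1 to 12 rows; each row shifts and turns the pose as measured when the row begins, along the tool's axes as they then stand; what a row does not reach is not made up. A row lasts 1/12 s, in which the tool goes at most 41.7 mm and 7.16 degrees, less where a joint would pass 70% of its speed; a pose out of reach is approached as far as the arm can. A call with a number of a shift or a turn outside -1 to 1 is refused whole. A call with a gripper value outside its range is refused whole. OPENING is the closure, from 0 (fully open) to 1 (shut), set as the call begins (- or left out, the last holds). The fingers move at their own pace and stop on an object; the grip force is fixed at half the most. Time passes only in rows, so rows that do not move let the fingers close. It gives the time, the measured TCP pose, the force and the opening at its end, in the units of the state.
- robot.get_state(): the state, without advancing time (a new reading comes with each control period).
- robot.get_image(name): name is "scene" or "top" or "wrist"; returns a dict with "pixels" (480x640x3 uint8, blue, green, red), "range_z" (480x640 float32, m along the optical axis (not along the pixel's ray), 0 where there is no reading), "mtx" (3x3 intrinsics, pixels), "eye" and "rotation" of the camera in the world. Camera axes: x right, y down, z forward; pixel columns grow to the right and rows downward; lengths in m; the calibration is good to about 2 mm. A picture is of the moment at which its call begins.
- robot.sign_off(): hands the job in, once; it reports no verdict.
The state is a dict: "time": time; "qpos": joint angles; "qvel": joint speeds; "tau": joint torques, N m; "eef_pos": TCP position; "orientation": TCP orientation; "ft_force": force on the tool from outside, world axes, zero at the start; "torque": the same for the moment, N m; "width": finger opening in m.
Only numpy, scipy, OpenCV 4.12 (cv2) and the standard library are available. Lean on these libraries where they do the work, as an engineer would, in place of code of your own. Each camera call takes 0.05 s, during which the arm holds its last target.

TASK

The four steel tool parts stand in a row in the wooden holders; move them all into the empty grey steel rack in reverse order, so that the part that stands nearest the robot ends in the pocket farthest from the robot, the second nearest in the second farthest, and so on. Stand each part upright on the floor of its own pocket and let go: set the parts down, do not drop them or tip them over. Leave the carton, the grey ring and the screwdriver where they are.

Things in the scene. Friction and masses are not known exactly. Their poses are not given: they have to be found in the camera images.
- pin_mid (a point): loose plain round steel pin standing upright, 26 mm diameter, 75 mm tall, the tallest and slimmest part, flat top with a dark slot (18 x 4 mm) across it; 0.2 to 0.45 kg. Point at its centre, 37.5 mm above its foot; z up along the pin.
- bush_mid (a point): loose steel flanged bush standing upright on its flange: flange 44 mm diameter and 8 mm thick at the foot, above it a round body 30 mm diameter, 55 mm tall in all, a dark round bore (18 mm) in the middle of its top; 0.2 to 0.45 kg. Point at its centre, 27.5 mm above its foot; z up.
- block_mid (a point): loose square steel block standing upright, 34 x 34 mm in plan, 60 mm tall, small dark dot (10 mm) in the middle of its square top; 0.3 to 0.6 kg. Point at its centre, 30 mm above its foot; z up, x and y square to its side faces. It may be turned up to 0.1 rad in its holder.
- cone_mid (a point): loose round steel locating cone standing upright: cylinder 36 mm diameter up to 50 mm above the foot, then a cone that tapers to an 8 mm tip, 70 mm tall in all; 0.25 to 0.55 kg. Point on its axis half-way up, 35 mm above its foot; z up.
- holder_pin: fixed plywood holder block, 60 x 60 mm, 16 mm high, on the wooden setting board, with a 10 mm deep round hole of 30 mm diameter in its top; the pin stands in it at the start. It cannot move. Origin: centre of its underside (the pin's foot stands 6 mm above it); axes parallel to the board's.
- holder_bush: fixed plywood holder block, 60 x 60 mm, 16 mm high, on the wooden setting board, with a 10 mm deep round hole of 48 mm diameter in its top; the flanged bush stands in it at the start. It cannot move. Origin: centre of its underside (the bush's foot stands 6 mm above it); axes parallel to the board's.
- holder_block: fixed plywood holder block, 60 x 60 mm, 16 mm high, on the wooden setting board, with a 10 mm deep square hole of 42 mm in its top; the square block stands in it at the start. It cannot move. Origin: centre of its underside (the block's foot stands 6 mm above it); axes parallel to the board's.
- holder_cone: fixed plywood holder block, 60 x 60 mm, 16 mm high, on the wooden setting board, with a 10 mm deep round hole of 40 mm diameter in its top; the locating cone stands in it at the start. It cannot move. Origin: centre of its underside (the cone's foot stands 6 mm above it); axes parallel to the board's.
- setting_board: fixed brown wooden board, 275 mm long, 74 mm wide, 8 mm thick, lying on the bench on one side of the robot's centre line, left or right; the four holder blocks stand on it in a row with centres at x = -97.5, -32.5, 32.5 and 97.5 mm, in any order. Origin: centre of its underside; x along the row, away from the robot; z up.
- steel_rack: fixed grey sheet-steel rack, 265 mm long, 70 mm wide, lying on the bench on the other side, empty at the start: an open tray with four square pockets in a row, each 60 x 60 mm inside, floor 5 mm thick (top of the floor at z = 5 mm), outer walls and dividers 5 mm thick, their tops at z = 16 mm. Pocket centres at x = -97.5, -32.5, 32.5 and 97.5 mm, y = 0. Origin: centre of its underside; x along the row, away from the robot; z up.
- carton: bystander: open cardboard box, 140 x 160 mm, 90 mm high, far to the robot's right (-y). Origin: centre of its underside. Leave it alone.
- tape: bystander: grey ring (empty spool), 70 mm outer diameter, 36 mm high, near to the robot on its right (-y). Origin: centre of its underside. Leave it alone.
- screwdriver: bystander: screwdriver with a black handle lying on the bench to the robot's left (+y), about 200 mm long along its x axis. Leave it alone.
Mind the look-alikes: they are no part of the job. What is shaped like the part that bears block_mid but blue, green or red is not meant.

How it is judged:
At the end, for the whole second after the job is handed in: Each part stands in the steel-rack pocket that mirrors its holder's place in the row (nearest to farthest, and so on): centre within 20 mm of the pocket centre along and across the row, foot on the floor within 5 mm, upright within 0.1 rad, released and at rest (((x of holder_pin in the frame of setting_board between -0.1175 and -0.0775 m and x of pin_mid in the frame of steel_rack between 0.0775 and 0.1175 m) or (x of holder_pin in the frame of setting_board between -0.0525 and -0.0125 m and x of pin_mid in the frame of steel_rack between 0.0125 and 0.0525 m) or (x of holder_pin in the frame of setting_board between 0.0125 and 0.0525 m and x of pin_mid in the frame of steel_rack between -0.0525 and -0.0125 m) or (x of holder_pin in the frame of setting_board between 0.0775 and 0.1175 m and x of pin_mid in the frame of steel_rack between -0.1175 and -0.0775 m)) and y of pin_mid in the frame of steel_rack between -0.02 and 0.02 m and z of pin_mid in the frame of steel_rack between 0.0375 and 0.0475 m and angle between each of pin_mid, bush_mid, block_mid, cone_mid's own z axis and vertical below 0.1 rad and linear speed of each of pin, bush, block, cone below 0.02 m/s and angular speed of each of pin, bush, block, cone below 0.2 rad/s and ((x of holder_bush in the frame of setting_board between -0.1175 and -0.0775 m and x of bush_mid in the frame of steel_rack between 0.0775 and 0.1175 m) or (x of holder_bush in the frame of setting_board between -0.0525 and -0.0125 m and x of bush_mid in the frame of steel_rack between 0.0125 and 0.0525 m) or (x of holder_bush in the frame of setting_board between 0.0125 and 0.0525 m and x of bush_mid in the frame of steel_rack between -0.0525 and -0.0125 m) or (x of holder_bush in the frame of setting_board between 0.0775 and 0.1175 m and x of bush_mid in the frame of steel_rack between -0.1175 and -0.0775 m)) and y of bush_mid in the frame of steel_rack between -0.02 and 0.02 m and z of bush_mid in the frame of steel_rack between 0.0275 and 0.0375 m and ((x of holder_block in the frame of setting_board between -0.1175 and -0.0775 m and x of block_mid in the frame of steel_rack between 0.0775 and 0.1175 m) or (x of holder_block in the frame of setting_board between -0.0525 and -0.0125 m and x of block_mid in the frame of steel_rack between 0.0125 and 0.0525 m) or (x of holder_block in the frame of setting_board between 0.0125 and 0.0525 m and x of block_mid in the frame of steel_rack between -0.0525 and -0.0125 m) or (x of holder_block in the frame of setting_board between 0.0775 and 0.1175 m and x of block_mid in the frame of steel_rack between -0.1175 and -0.0775 m)) and y of block_mid in the frame of steel_rack between -0.02 and 0.02 m and z of block_mid in the frame of steel_rack between 0.03 and 0.04 m and ((x of holder_cone in the frame of setting_board between -0.1175 and -0.0775 m and x of cone_mid in the frame of steel_rack between 0.0775 and 0.1175 m) or (x of holder_cone in the frame of setting_board between -0.0525 and -0.0125 m and x of cone_mid in the frame of steel_rack between 0.0125 and 0.0525 m) or (x of holder_cone in the frame of setting_board between 0.0125 and 0.0525 m and x of cone_mid in the frame of steel_rack between -0.0525 and -0.0125 m) or (x of holder_cone in the frame of setting_board between 0.0775 and 0.1175 m and x of cone_mid in the frame of steel_rack between -0.1175 and -0.0775 m)) and y of cone_mid in the frame of steel_rack between -0.02 and 0.02 m and z of cone_mid in the frame of steel_rack between 0.035 and 0.045 m); the robot touches nothing.
It fails at once if a part is let go more than 40 mm above the floor of the steel rack (dropped) ((z of pin_mid in the frame of steel_rack above 0.0825 m and contact force between the fingers and pin below 0.2 N) or (z of bush_mid in the frame of steel_rack above 0.0725 m and contact force between the fingers and bush below 0.2 N) or (z of block_mid in the frame of steel_rack above 0.075 m and contact force between the fingers and block below 0.2 N) or (z of cone_mid in the frame of steel_rack above 0.08 m and contact force between the fingers and cone below 0.2 N)).
It fails at once if a part is tipped over (by more than 0.8 rad) (angle between any of pin_mid, bush_mid, block_mid, cone_mid's own z axis and vertical above 0.8 rad).
It fails at once if the carton, the grey ring or the screwdriver is shoved more than 30 mm (distance of any of carton, tape, screwdriver from where it was at the start of the episode above 0.03 m).
It also fails if it takes over 109 s, if anything falls off the work surface, if the arm or the gripper's body presses on something with over 40 N, if the wrist force passes 120 N, or if a joint passes its speed limit or range.

## Working session

There is one attempt and no reset: what is moved stays moved. The work goes in short steps, Python scripts to look and compute and a shell command to move; the robot and the scene stay as the last step left them, time stands still between calls to the robot, and variables do not carry over. Pictures are saved under pics/ and viewed, and the job is handed in when it is done.

```bash
ls; mkdir -p pics; python3 - <<'E'
from plant import robot
import cv2,numpy as np
s=robot.get_state();print(s)
for n in("scene","top"):
    i=robot.get_image(n);cv2.imwrite(f"pics/{n}0.png",i["pixels"]);np.savez(f"pics/{n}0.npz",**i);print(n,i["eye"],i["rotation"],i["mtx"])
E
```

```text
pics
{'time': 0.0, 'qpos': array([ 1.25231134e+00,  9.18737903e-02,  1.23185884e+00,  8.11440324e-07,
        1.81982214e+00, -5.67350335e-02]), 'qvel': array([ 0.00243576,  0.00045713,  0.00063471,  0.00013539, -0.00031535,
       -0.00041971]), 'tau': array([-3.18356688e-03, -4.46440637e+01, -4.06451654e+01,  6.94904965e-02,
        2.90987443e-02, -1.45867066e-04]), 'eef_pos': array([0.15517084, 0.57921259, 0.1887133 ]), 'orientation': array([ 1.30501526e-01,  9.91447623e-01, -9.63768454e-04, -1.83364621e-04]), 'ft_force': array([-0.20922675,  0.06251838, -1.12393941]), 'torque': array([-0.01647252,  0.00047207, -0.02311143]), 'width': 0.08770517498434281}
scene [0.93377135 0.70584295 0.88701843] [ 0.21798514  0.89431638 -0.37729175 -0.10164459] [[489.80982764   0.         325.92509681]
 [  0.         489.80982764 237.58335102]
 [  0.           0.           1.        ]]
top [ 0.2946273  -0.04406451  1.14906526] [-0.69880302  0.70665442 -0.08007457  0.07682397] [[445.5167909    0.         318.70216537]
 [  0.         445.5167909  242.59932836]
 [  0.           0.           1.        ]]
```

View pics/top0.png

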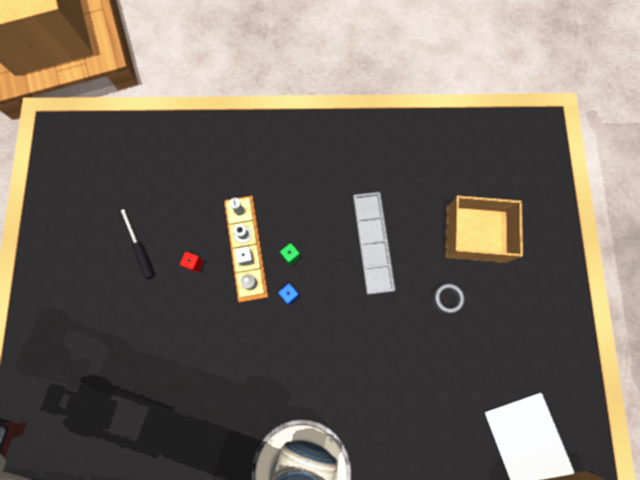

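View pics/scene0.png

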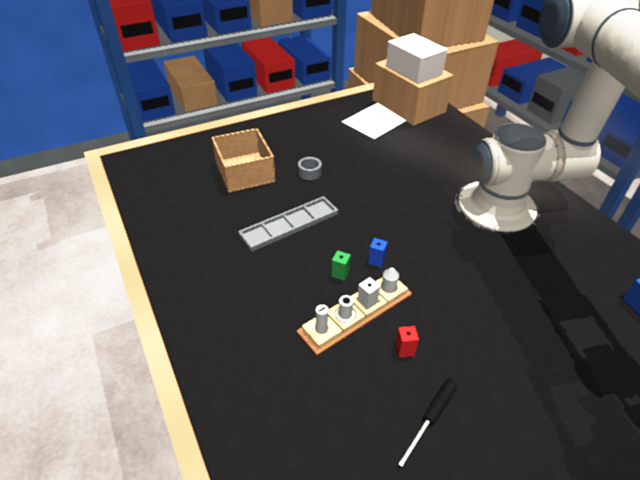

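The row, near to far, is cone (248,282), block (244,256), bush (241,232), pin (236,207). The rack runs from (367,200) to (380,290). The red (191,261), green (290,253) and blue (288,293) blocks are decoys; the steel block is the one standing in the holder. Next I'll turn these pixels into positions.

```bash
cat >h.py <<'E'
import numpy as np,cv2
from scipy.spatial.transform import Rotation as R
def cloud(i):
    K=i["mtx"];z=i["range_z"];h,w=z.shape
    u,v=np.meshgrid(np.arange(w),np.arange(h))
    p=np.stack([(u-K[0,2])/K[0,0]*z,(v-K[1,2])/K[1,1]*z,z],-1)
    P=p@R.from_quat(i["rotation"]).as_matrix().T+i["eye"]
    P[z<=0]=np.nan
    return P
E
python3 - <<'E'
from h import *
i=np.load("pics/top0.npz");P=cloud(i);img=i["pixels"]
for u,v in [(318,180),(200,300),(420,330),(300,200)]: print("bench",P[v,u])
for n,(u,v) in dict(cone=(248,282),block=(244,256),bush=(241,232),pin=(236,207),r1=(367,210),r4=(380,282)).items(): print(n,P[v,u])
# board+holders mask by height
def rect(m,name):
    pts=P[m][:,:2].astype(np.float32)
    (c,s,a)=cv2.minAreaRect(pts*1000);print(name,len(pts),c,s,a,np.median(pts,0))
z=P[...,2];X=P[...,0];Y=P[...,1]
u,v=np.meshgrid(np.arange(640),np.arange(480))
rg=(u>340)&(u<405)&(v>180)&(v<305)
rect(rg&(z>0.003)&(z<.03),"rack")
bg=(u>215)&(u<275)&(v>185)&(v<310)
rect(bg&(z>0.019)&(z<.029),"holders")
rect(bg&(z>0.004)&(z<.029),"board")
for k,(a,b) in dict(cone=(270,297),block=(245,266),bush=(222,242),pin=(196,217)).items():
    m=bg&(z>.045)&(v>=a)&(v<b);print(k,z[m].max() ,np.median(P[m],0))
E
```

```text
bench [ 7.29917332e-01 -5.10078931e-02 -6.61521758e-04]
bench [4.06569398e-01 2.55473318e-01 3.28598824e-04]
bench [ 0.32451817 -0.30445978  0.00211014]
bench [ 0.67345088 -0.0016666  -0.00154746]
cone [0.44073537 0.12110433 0.08018951]
block [0.50640322 0.1338114  0.07140201]
bush [0.56756753 0.14294054 0.07076474]
pin [0.62692435 0.15380776 0.08951822]
r1 [ 0.64076799 -0.18100805  0.00694107]
r4 [ 0.44711551 -0.20782245  0.00588404]
rack 3063 (557.5636596679688, -195.49008178710938) (171.49513244628906, 335.2351989746094) 88.70423889160156 [ 0.5501776  -0.19480705]
holders 1266 (542.7681884765625, 142.69091796875) (255.56072998046875, 60.726200103759766) 9.653587341308594 [0.5505228  0.13993597]
board 2262 (546.414794921875, 142.54713439941406) (331.2816467285156, 151.72218322753906) 0.5853618383407593 [0.541515   0.13535397]
cone 0.0860712951086362 [0.44406433 0.12350426 0.07068218]
block 0.08192385694112136 [0.50842895 0.13561175 0.07349042]
bush 0.07457017205870708 [0.57262335 0.14626852 0.06851083]
pin 0.09509439254391583 [0.63431889 0.15628078 0.08653252]
```

```bash
python3 - <<'E'
import cv2
i=cv2.imread("pics/top0.png");cv2.imwrite("pics/topcrop.png",cv2.resize(i[185:310,210:410],None,fx=4,fy=4,interpolation=cv2.INTER_CUBIC))
E
```

```text
(no output)
```

View pics/topcrop.png

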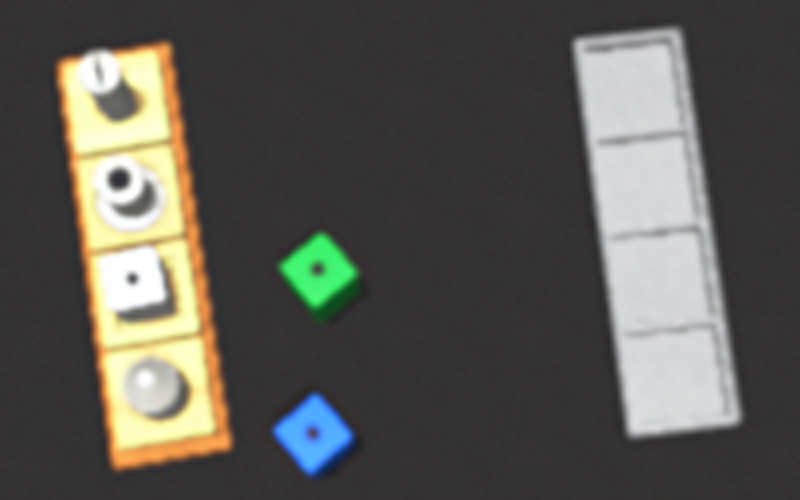

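The crop confirms pin, bush, steel block and cone from far to near, and the decoys stand off the board. Next come precise fits from colour edges at known heights.

```bash
cat >>h.py <<'E'
def atz(i,uv,z):
    K=i["mtx"];uv=np.atleast_2d(uv).astype(float)
    d=np.c_[(uv[:,0]-K[0,2])/K[0,0],(uv[:,1]-K[1,2])/K[1,1],np.ones(len(uv))]@R.from_quat(i["rotation"]).as_matrix().T
    return (i["eye"]+d*((z-i["eye"][2])/d[:,2])[:,None])[:,:2]
E
python3 - <<'E'
from h import *
i=np.load("pics/top0.npz");img=i["pixels"];S=6
def fit(x0,x1,y0,y1,f,z,name):
    c=cv2.resize(img[y0:y1,x0:x1],None,fx=S,fy=S,interpolation=cv2.INTER_CUBIC)
    m=f(c.astype(int)).astype(np.uint8)
    n,l,st,ce=cv2.connectedComponentsWithStats(m);k=1+st[1:,4].argmax()
    cs,_=cv2.findContours((l==k).astype(np.uint8),cv2.RETR_EXTERNAL,cv2.CHAIN_APPROX_NONE)
    q=max(cs,key=cv2.contourArea)[:,0,:]
    uv=(q+.5)/S-.5+[x0,y0]
    W=atz(i,uv,z)*1000
    print(name,cv2.minAreaRect(W.astype(np.float32)))
    return W
fit(340,410,180,305,lambda c:c.min(-1)>100,.016,"rack16")
fit(215,275,185,310,lambda c:c.max(-1)>120,.008,"board8")
fit(215,275,185,310,lambda c:(c[...,1]>185),.024,"holders24")
w=lambda c:c[...,0]>215
fit(232,256,243,268,w,.074,"block")
fit(230,242,196,210,w,.089,"pin")
fit(232,252,220,243,w,.069,"bush")
for k,uv,z in (("blockdot",(210+132/4,185+279/4),.074),("bushbore",(210+120/4,185+179/4),.069),("pinslot",(210+100/4,185+72/4),.089),("cone tip",(210+150/4,185+380/4),.084),):print(k,atz(i,uv,z))
E
```

```text
rack16 ((552.6737060546875, -193.30331420898438), (269.86163330078125, 75.11373138427734), 5.993520736694336)
board8 ((543.461669921875, 142.24978637695312), (281.5179138183594, 79.3381576538086), 9.564117431640625)
holders24 ((544.4703369140625, 143.02552795410156), (262.95220947265625, 65.45685577392578), 9.574109077453613)
block ((510.344970703125, 137.45164489746094), (34.85800552368164, 36.86375427246094), 12.366068840026855)
pin ((638.3571166992188, 158.15562438964844), (23.835128784179688, 24.045753479003906), 1.8628748655319214)
bush ((566.26171875, 142.4058837890625), (51.40596389770508, 41.492462158203125), 31.956811904907227)
blockdot [[0.50904854 0.13591796]]
bushbore [[0.57384187 0.14590123]]
pinslot [[0.63750726 0.15669582]]
cone tip [[0.44506221 0.12183008]]
```

```bash
cat >>h.py <<'E'
def plan(x,y,z,jaw):
    from plant import robot
    s=robot.get_state();M=R.from_quat(s["orientation"]).as_matrix()
    j=np.degrees(np.arctan2(M[1,1],M[0,1]))
    # turn wanted about tool z (tool down: world yaw = -tool z), tilt fix
    Ry=np.radians(jaw);T=np.c_[[np.sin(Ry)*-1,np.cos(Ry),0],[np.cos(Ry),np.sin(Ry),0],[0,0,-1]]
    if np.linalg.det(T)<0:T[:,0]*=-1
    rv=np.degrees((R.from_matrix(M.T@T)).as_rotvec())/5
    d=np.array([x,y,z])-s["eef_pos"]
    print("t %.2f"%s["time"],"pos",s["eef_pos"].round(4),"jaw %.2f"%j,"F",s["ft_force"].round(1),"w %.4f"%s["width"])
    print(" turn units",rv.round(2)," shift(now)",(M.T@d/.02).round(2)," shift(after turn)",(T.T@d/.02).round(2))
E
python3 -m jog '[[[0,0,0,0,0,-1],[0,0,0,0,0,-1],[0,0,0,0,0,-1],[0,0,0,0,0,-1],[0,0,0,0,0,-0.9]]]' 0; python3 -c "
from h import *
plan(.4455,.124,.19,99.6)"
```

```text
time: 0.52
eef_pos: [0.1548, 0.5782, 0.1854]
orientation: [-0.091, 0.996, -0.003, -0.001]
ft_force: [0.1, 0.7, -0.4]
width: 0.0879
t 0.52 pos [0.1548 0.5782 0.1854] jaw 100.47 F [ 0.1  0.7 -0.4] w 0.0879
 turn units [-0.08 -0.04  0.17]  shift(now) [-10.16 -24.97  -0.1 ]  shift(after turn) [-10.54 -24.81  -0.23]
```

```bash
python3 -m jog '[[[-0.42,-1,-0.1,0,0,0.1],[-0.42,-1,-0.1,0,0,0.1],[-0.42,-1,0,0,0,0],[-0.42,-1,0,0,0,0],[-0.42,-1,0,0,0,0],[-0.42,-1,0,0,0,0],[-0.42,-1,0,0,0,0],[-0.42,-1,0,0,0,0],[-0.42,-1,0,0,0,0],[-0.42,-1,0,0,0,0],[-0.42,-1,0,0,0,0],[-0.42,-1,0,0,0,0]]]'; python3 -c "
from h import *
plan(.4455,.124,.19,99.6)"
```

```text
time: 1.52
eef_pos: [0.2967, 0.3497, 0.1826]
orientation: [-0.089, 0.996, -0.009, -0.006]
ft_force: [-0.3, 0.8, -0.5]
width: 0.0877
t 1.52 pos [0.2967 0.3497 0.1826] jaw 100.17 F [-0.3  0.8 -0.5] w 0.0877
 turn units [-0.2  -0.15  0.11]  shift(now) [ -5.33 -12.43  -0.23]  shift(after turn) [ -5.45 -12.37  -0.37]
```

```bash
python3 -m jog '[[[-0.48,-1,-0.1,-0.1,-0.1,0.1],[-0.48,-1,-0.1,-0.1,-0.1,0],[-0.48,-1,-0.1,0,0,0],[-0.48,-1,-0.1,0,0,0],[-0.48,-1,0,0,0,0],[-0.48,-1,0,0,0,0],[-0.48,-1,0,0,0,0],[-0.48,-1,0,0,0,0],[-0.48,-1,0,0,0,0],[-0.48,-1,0,0,0,0],[-0.4,-1,0,0,0,0],[0,-0.4,0,0,0,0]]]'; python3 - <<'E'
from h import *
from plant import robot
plan(.4455,.124,.19,99.6)
i=robot.get_image("wrist");cv2.imwrite("pics/w1.png",i["pixels"]);np.savez("pics/w1.npz",**i);print(i["eye"],i["mtx"][0])
plan(.4455,.124,.19,99.6)
E
```

```text
time: 2.52
eef_pos: [0.442, 0.1284, 0.1864]
orientation: [-0.083, 0.997, -0.001, -0.001]
ft_force: [-0.5, -0.5, 0.1]
width: 0.0875
t 2.52 pos [0.442  0.1284 0.1864] jaw 99.56 F [-0.5 -0.5  0.1] w 0.0875
 turn units [-0.02 -0.02 -0.01]  shift(now) [-0.13 -0.25 -0.18]  shift(after turn) [-0.14 -0.25 -0.18]
[0.35860064 0.11459908 0.38155035] [404.48865116   0.         316.173254  ]
t 2.57 pos [0.4416 0.128  0.1864] jaw 99.51 F [ 0.6 -0.2 -0.9] w 0.0877
 turn units [-0.03 -0.03 -0.02]  shift(now) [-0.16 -0.23 -0.18]  shift(after turn) [-0.16 -0.23 -0.18]
```

View pics/w1.png

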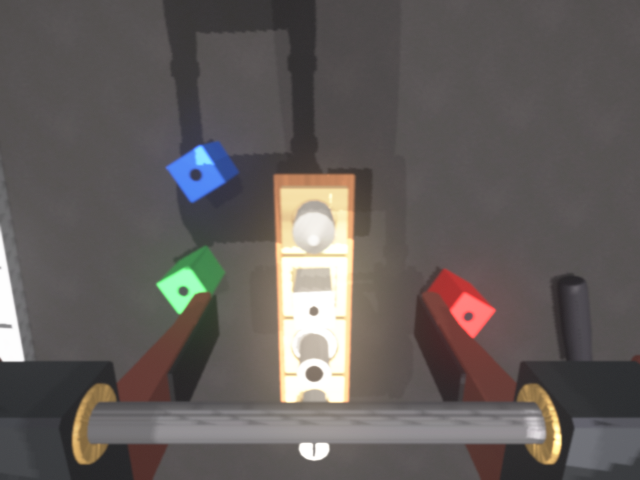

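The wrist view shows the cone tip at (314,241), block dot (313,311), bush bore (314,374) and pin slot (314,449).

```bash
python3 - <<'E'
from h import *
i=np.load("pics/w1.npz")
for k,uv,z in (("cone",(314,241),.084),("block",(313.5,311),.074),("bush",(314,374),.069),("pin",(314,449),.089)):print(k,atz(i,uv,z))
plan(.4455,.124,.11,99.6)
E
```

```text
cone [[0.4488287  0.12743059]]
block [[0.51267681 0.1375881 ]]
bush [[0.57713379 0.14873772]]
pin [[0.64119174 0.15958172]]
t 2.57 pos [0.4416 0.128  0.1864] jaw 99.51 F [ 0.6 -0.2 -0.9] w 0.0877
 turn units [-0.03 -0.03 -0.02]  shift(now) [-0.17 -0.22  3.82]  shift(after turn) [-0.16 -0.23  3.82]
```

```bash
python3 -m jog '[[[-0.3,-0.02,0.9,0,0,0],[0,0,1,0,0,0],[0,0,1,0,0,0],[0,0,1,0,0,0],[0,0,1,0,0,0],[0,0,1,0,0,0],[0,0,0.7,0,0,0]]]'; python3 -c "
from h import *
plan(.448,.1265,.031,99.6)"
```

```text
time: 3.15
eef_pos: [0.4466, 0.1331, 0.0531]
orientation: [-0.083, 0.997, 0.001, 0.002]
ft_force: [0.6, -0.3, 0.5]
width: 0.0874
t 3.15 pos [0.4466 0.1331 0.0531] jaw 99.48 F [ 0.6 -0.3  0.5] w 0.0874
 turn units [ 0.02  0.05 -0.02]  shift(now) [-0.01 -0.34  1.11]  shift(after turn) [-0.02 -0.34  1.11]
```

```bash
python3 -m jog '[[[0,-0.35,0.5,0,0,0],[0,-0.05,0.4,0,0,0],[0,0,0.2,0,0,0],[0,0,0,0,0,0]]]'; python3 -c "
from h import *
plan(.448,.1265,.031,99.6)"
```

```text
time: 3.48
eef_pos: [0.4443, 0.1264, 0.0261]
orientation: [-0.084, 0.996, 0.001, -0.001]
ft_force: [-0.5, 0.1, -0.2]
width: 0.088
t 3.48 pos [0.4443 0.1264 0.0261] jaw 99.63 F [-0.5  0.1 -0.2] w 0.0880
 turn units [ 0.03 -0.02  0.01]  shift(now) [-0.18 -0.03 -0.25]  shift(after turn) [-0.18 -0.03 -0.25]
```

Motion overshoots slightly after the rows end, so I'll correct that and close.

```bash
python3 -m jog '[[[-0.18,0,-0.25,0,0,0],[0,0,0,0,0,0]]]'; python3 -m jog '[[[0,0,0,0,0,0],[0,0,0,0,0,0],[0,0,0,0,0,0],[0,0,0,0,0,0],[0,0,0,0,0,0],[0,0,0,0,0,0],[0,0,0,0,0,0],[0,0,0,0,0,0]]]' 1;python3 -c "
from h import *
plan(.448,.1265,.031,99.6)"
```

```text
time: 3.65
eef_pos: [0.4485, 0.1273, 0.0326]
orientation: [-0.084, 0.996, 0.001, -0.0]
ft_force: [0.9, 0.4, 0.0]
width: 0.0877
time: 4.32
eef_pos: [0.4511, 0.1279, 0.0366]
orientation: [-0.084, 0.996, 0.002, 0.003]
ft_force: [0.6, 0.9, 1.3]
width: 0.0379
t 4.32 pos [0.4511 0.1279 0.0366] jaw 99.61 F [0.6 0.9 1.3] w 0.0379
 turn units [0.04 0.07 0.  ]  shift(now) [ 0.17 -0.05  0.28]  shift(after turn) [ 0.17 -0.04  0.28]
```

```bash
python3 -m jog '[[[0,0,0.1,0,0,0],[0,0,0,0,0,0]]]'; python3 -c "
from h import *
plan(.448,.1265,.13,99.6)"
```

```text
time: 4.48
eef_pos: [0.4512, 0.1284, 0.0347]
orientation: [-0.084, 0.996, 0.002, 0.003]
ft_force: [-0.9, 0.6, -0.0]
width: 0.0276
t 4.48 pos [0.4512 0.1284 0.0347] jaw 99.62 F [-0.9  0.6 -0. ] w 0.0276
 turn units [0.05 0.07 0.  ]  shift(now) [ 0.15 -0.05 -4.77]  shift(after turn) [ 0.18 -0.07 -4.76]
```

```bash
python3 - <<'E'
from h import *
from plant import robot
for n in("wrist","scene"):
    i=robot.get_image(n);im=i["pixels"]
    if n=="scene": im=cv2.resize(im[180:400,250:500],None,fx=3,fy=2.6)
    cv2.imwrite(f"pics/{n}2.png",im)
plan(.448,.1265,.13,99.6)
E
```

```text
t 4.58 pos [0.4512 0.1283 0.0348] jaw 99.61 F [-0.3  1.9  0.6] w 0.0276
 turn units [0.04 0.07 0.  ]  shift(now) [ 0.14 -0.04 -4.76]  shift(after turn) [ 0.17 -0.06 -4.76]
```

View pics/wrist2.png

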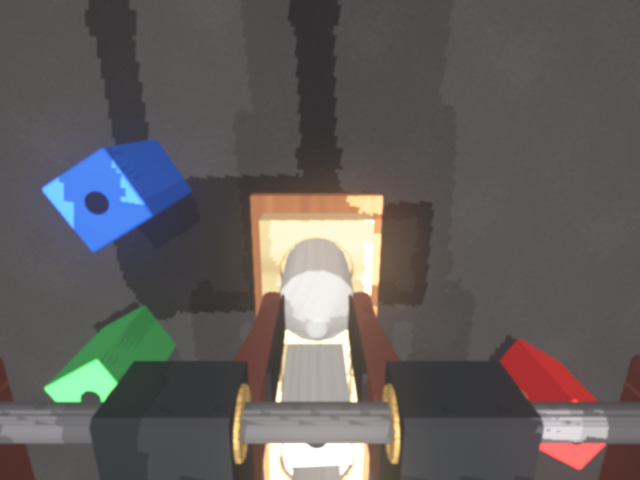

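View pics/scene2.png

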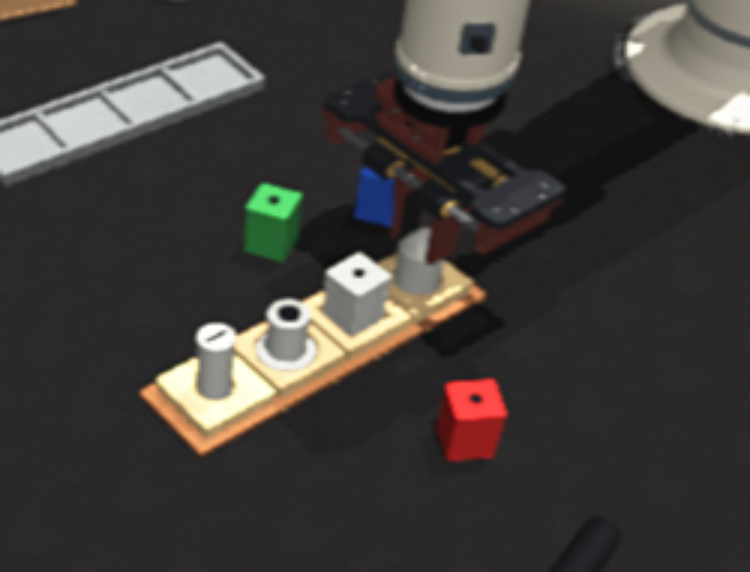

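```bash
python3 - <<'E'
import cv2
i=cv2.imread("pics/wrist2.png");cv2.imwrite("pics/w2c.png",cv2.resize(i[180:420,200:430],None,fx=3,fy=2.5,interpolation=cv2.INTER_CUBIC))
E
```

```text
(no output)
```

View pics/w2c.png

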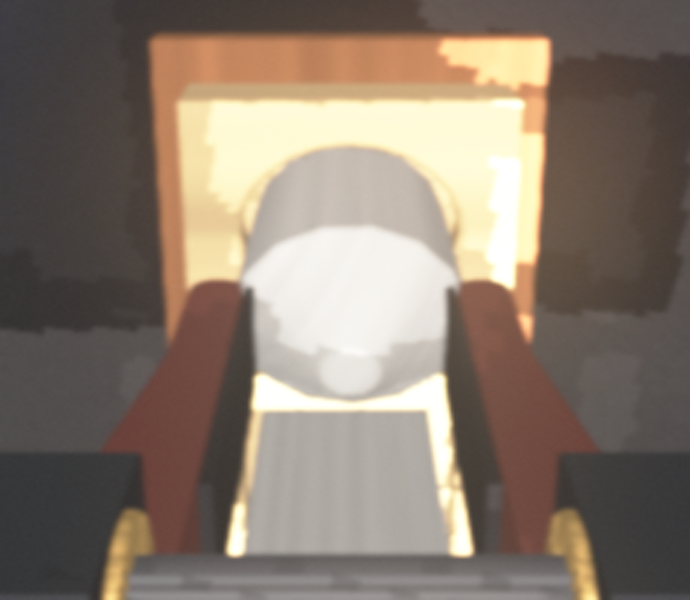

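```bash
python3 -m jog '[[[0,0,-0.5,0,0,0],[0,0,-0.5,0,0,0],[0,0,0,0,0,0]]]' ; python3 - <<'E'
from h import *
from plant import robot
plan(.448,.1265,.13,99.6)
i=robot.get_image("wrist");im=i["pixels"]
print(atz(i,(316.7,328),.084))
cv2.imwrite("pics/w3.png",cv2.resize(im[180:420,200:430],None,fx=3,fy=2.5))
E
```

```text
time: 4.83
eef_pos: [0.4505, 0.1277, 0.0558]
orientation: [-0.084, 0.996, 0.002, 0.002]
ft_force: [0.8, -0.2, 0.8]
width: 0.0018
t 4.83 pos [0.4505 0.1277 0.0558] jaw 99.61 F [ 0.8 -0.2  0.8] w 0.0018
 turn units [0.03 0.05 0.  ]  shift(now) [ 0.12 -0.03 -3.71]  shift(after turn) [ 0.13 -0.04 -3.71]
[[0.45893542 0.12907498]]
```

View pics/w3.png

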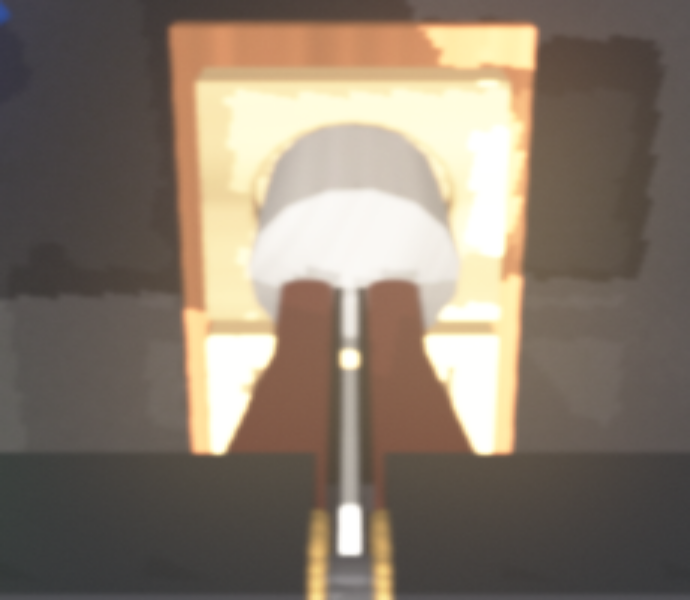

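The cone slipped out of the jaws and they closed to 1.8 mm. I'll check where the fingertips really are relative to the cone.

```bash
python3 - <<'E'
from h import *
from plant import robot
plan(.448,.1265,.13,99.6)
print(robot.grip_point_offset, robot.get_state()["qpos"].round(3))
for n in("wrist","scene"):
    i=robot.get_image(n);np.savez(f"pics/{n}4.npz",**i);im=i["pixels"]
    if n=="scene":
        cv2.imwrite("pics/scene4.png",cv2.resize(im[230:330,340:440],None,fx=6,fy=6,interpolation=cv2.INTER_CUBIC))
    else:
        P=cloud(i);
        for u,v in((303,300),(335,300),(316,262),(316,275),(316,240),(290,290),(300,315),(300,330)):print((u,v),im[v,u],P[v,u].round(4))
E
```

```text
t 4.88 pos [0.4504 0.1276 0.0551] jaw 99.61 F [-0.3 -0.3 -0.4] w 0.0008
 turn units [0.03 0.04 0.  ]  shift(now) [ 0.11 -0.03 -3.75]  shift(after turn) [ 0.13 -0.04 -3.75]
0.0187 [ 0.201 -0.26   1.801  0.003  1.597 -1.537]
(303, 300) [ 85 104 147] [0.4396 0.1199 0.0962]
(335, 300) [ 86 107 147] [0.4372 0.133  0.0966]
(316, 262) [243 247 250] [0.4325 0.1243 0.0675]
(316, 275) [245 249 250] [0.4375 0.1251 0.0715]
(316, 240) [189 200 211] [0.431  0.1241 0.0368]
(290, 290) [232 238 242] [0.4475 0.1141 0.0709]
(300, 315) [ 79  99 137] [0.4403 0.1192 0.1084]
(300, 330) [ 77  97 135] [0.4395 0.1195 0.1212]
```

View pics/scene4.png

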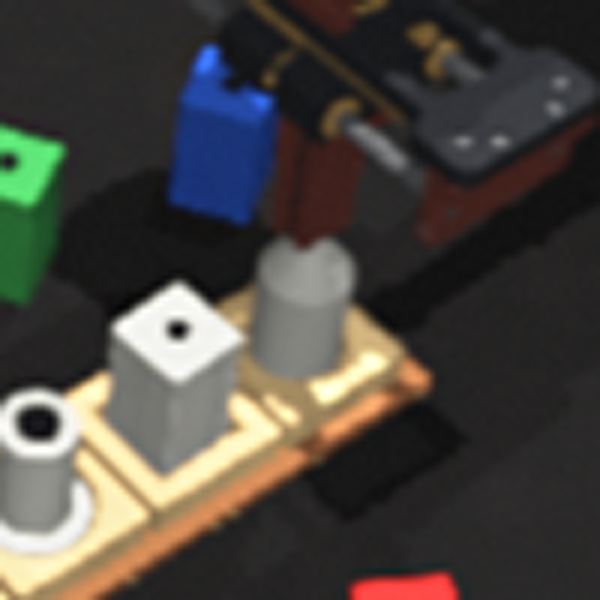

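```bash
python3 - <<'E'
from h import *
for f,pts in (("pics/w1.npz",[(205,298),(210,310),(205,330),(212,300),(215,320),(428,298),(424,310),(430,330)]),("pics/wrist4.npz",[(303,293),(303,297),(303,291),(335,293),(335,297)])):
    i=np.load(f);P=cloud(i);print(f,i["eye"],R.from_quat(i["rotation"]).as_matrix().round(3).tolist())
    for u,v in pts:print((u,v),i["pixels"][v,u],P[v,u].round(4),i["range_z"][v,u])
# red pixels' lowest z
    im=i["pixels"].astype(int);m=(im[...,2]>im[...,0]*1.4)&(im[...,2]<165)&(i["range_z"]<.35)&(i["range_z"]>0)
    z=P[...,2][m];print("red min/percentiles",np.percentile(z,[0,.5,1,2,5]),m.sum())
E
```

```text
pics/w1.npz [0.35860064 0.11459908 0.38155035] [[-0.166, 0.94, 0.299], [0.986, 0.159, 0.048], [-0.002, 0.303, -0.953]]
(205, 298) [ 63  80 111] [0.4378 0.0803 0.2267] 0.16960248
(210, 310) [46 60 51] [0.4404 0.0839 0.2315] 0.16595349
(205, 330) [44 53 47] [0.4444 0.0846 0.2407] 0.15847024
(212, 300) [51 65 57] [0.4392 0.0829 0.2249] 0.17190178
(215, 320) [47 58 53] [0.4483 0.0851 0.2252] 0.17438953
(428, 298) [ 61  70 120] [0.4224 0.1727 0.2261] 0.17002249
(424, 310) [44 46 67] [0.4252 0.17   0.2326] 0.16454995
(430, 330) [43 43 66] [0.4289 0.1708 0.2421] 0.15665668
red min/percentiles [0.21852559 0.22199332 0.22314692 0.22525453 0.23097297] 12965
pics/wrist4.npz [0.36602095 0.11259981 0.24978879] [[-0.167, 0.938, 0.304], [0.986, 0.158, 0.054], [0.003, 0.309, -0.951]]
(303, 293) [ 91 108 150] [0.4395 0.1197 0.0896] 0.17510186
(303, 297) [ 84 103 147] [0.4392 0.1198 0.0943] 0.1705591
(303, 291) [165 176 196] [0.4444 0.1201 0.0767] 0.18889
(335, 293) [121 138 170] [0.437  0.1333 0.0901] 0.17456712
(335, 297) [ 89 110 152] [0.4374 0.1332 0.0933] 0.1716138
red min/percentiles [-0.00225505 -0.00100405 -0.00082104 -0.0005492  -0.0001648 ] 9164
```

Depth and the cone contact both put the real fingertips about 32 mm above the reported TCP. x and y agree. So I'll use reported z = wanted tip height − 32 mm, and check it on the way down. The cone still stands upright.

```bash
python3 -m jog '[[[0,0,-0.2,0,0,0],[0,0,0,0,0,0],[0,0,0,0,0,0],[0,0,0,0,0,0],[0,0,0,0,0,0],[0,0,0,0,0,0],[0,0,0,0,0,0],[0,0,0,0,0,0]]]' 0; python3 - <<'E'
from h import *
from plant import robot
i=robot.get_image("wrist");np.savez("pics/w5.npz",**i);cv2.imwrite("pics/w5.png",i["pixels"])
plan(.448,.1265,.018,99.6)
E
```

```text
time: 5.65
eef_pos: [0.449, 0.1271, 0.0567]
orientation: [-0.084, 0.996, 0.001, -0.0]
ft_force: [-0.2, 0.0, -0.5]
width: 0.0505
t 5.70 pos [0.449  0.1272 0.0567] jaw 99.60 F [0.8 0.3 0.5] w 0.0542
 turn units [ 0.03 -0.   -0.  ]  shift(now) [ 0.05 -0.03  1.94]  shift(after turn) [ 0.05 -0.02  1.94]
```

View pics/w5.png

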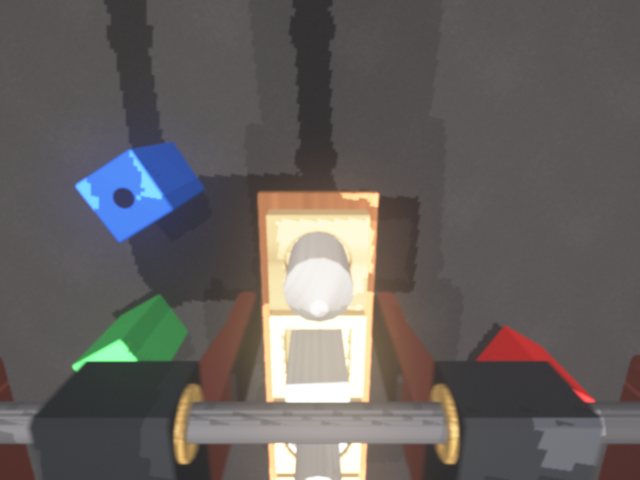

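The cone is upright, with its tip at (319,308), centred between the fingers.

```bash
python3 -m jog '[[[0,0,0.2,0,0,0],[0,0,0.6,0,0,0],[0,0,0.6,0,0,0],[0,0,0.4,0,0,0],[0,0,0.1,0,0,0]]]'; python3 - <<'E'
from h import *
from plant import robot
i=np.load("pics/w5.npz");print("cone tip",atz(i,(319,308),.084))
i=robot.get_image("wrist");np.savez("pics/w6.npz",**i);cv2.imwrite("pics/w6.png",i["pixels"])
plan(.448,.1265,0.0,99.6)
E
```

```text
time: 6.12
eef_pos: [0.4489, 0.1273, 0.0149]
orientation: [-0.084, 0.996, 0.001, -0.0]
ft_force: [-0.7, -0.4, -0.2]
width: 0.0864
cone tip [[0.44774563 0.12798567]]
t 6.17 pos [0.4487 0.1272 0.0147] jaw 99.60 F [ 0.1 -1.2 -1.7] w 0.0873
 turn units [ 0.03 -0.01 -0.  ]  shift(now) [ 0.04 -0.03  0.74]  shift(after turn) [ 0.04 -0.03  0.74]
```

View pics/w6.png

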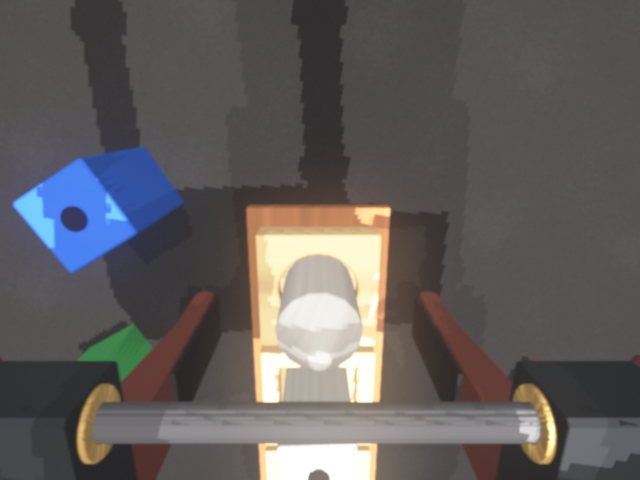

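```bash
python3 -m jog '[[[0.04,-0.03,0.5,0,0,0],[0,0,0.2,0,0,0],[0,0,0,0,0,0]]]'; python3 -m jog '[[[0,0,0,0,0,0],[0,0,0,0,0,0],[0,0,0,0,0,0],[0,0,0,0,0,0],[0,0,0,0,0,0],[0,0,0,0,0,0],[0,0,0,0,0,0],[0,0,0,0,0,0],[0,0,0,0,0,0],[0,0,0,0,0,0]]]' 1; python3 -c "
from h import *
plan(.448,.1265,.0,99.6)"
```

```text
time: 6.42
eef_pos: [0.4477, 0.1264, -0.0012]
orientation: [-0.084, 0.996, 0.001, -0.001]
ft_force: [-0.3, 0.9, 0.1]
width: 0.0879
time: 7.25
eef_pos: [0.4487, 0.1271, 0.0006]
orientation: [-0.084, 0.996, 0.002, 0.001]
ft_force: [-0.1, -1.0, -0.7]
width: 0.0351
t 7.25 pos [0.4487 0.1271 0.0006] jaw 99.61 F [-0.1 -1.  -0.7] w 0.0351
 turn units [0.04 0.02 0.  ]  shift(now) [ 0.04 -0.02  0.03]  shift(after turn) [ 0.04 -0.02  0.03]
```

```bash
python3 -m jog '[[[0,0,-0.5,0,0,0],[0,0,-0.7,0,0,0],[0,0,-1,0,0,0],[0,0,-1,0,0,0],[0,0,-0.8,0,0,0]]]'; python3 - <<'E'
from h import *
from plant import robot
i=robot.get_image("wrist");cv2.imwrite("pics/w7.png",i["pixels"])
plan(.6496,-.1831,.08,96)
E
```

```text
time: 7.67
eef_pos: [0.4424, 0.1249, 0.0755]
orientation: [-0.084, 0.996, -0.0, -0.009]
ft_force: [1.0, 0.2, -5.2]
width: 0.0355
t 7.72 pos [0.444  0.1253 0.0791] jaw 99.59 F [ 2.5  0.7 -1.2] w 0.0352
 turn units [ 0.01 -0.15  0.72]  shift(now) [ -7.57 -16.92  -0.17]  shift(after turn) [ -8.61 -16.41  -0.04]
```

View pics/w7.png

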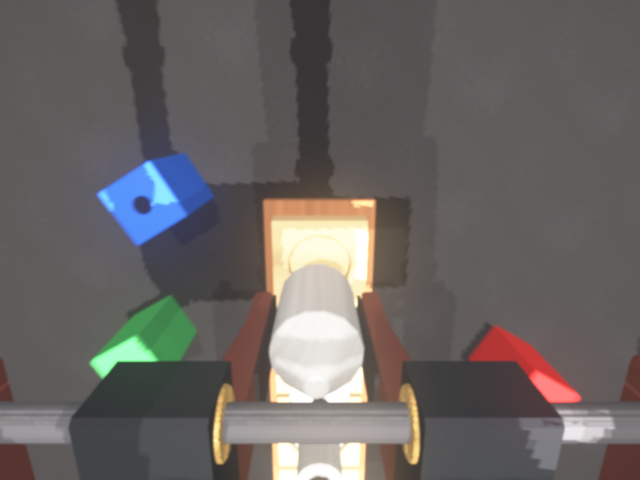

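The cone is lifted and the hole is empty, so I'll carry it to the far pocket.

```bash
python3 -m jog '[[[0,-0.4,-0.2,0,0,0.7],[-0.3,-0.7,0,0,0,0],[-0.52,-1,0,0,0,0],[-0.52,-1,0,0,0,0],[-0.52,-1,0,0,0,0],[-0.52,-1,0,0,0,0],[-0.52,-1,0,0,0,0],[-0.52,-1,0,0,0,0],[-0.52,-1,0,0,0,0],[-0.52,-1,0,0,0,0]]]'; python3 -c "
from h import *
plan(.6496,-.1831,.06,96)"
```

```text
time: 8.55
eef_pos: [0.5513, -0.0506, 0.0755]
orientation: [-0.055, 0.998, 0.001, -0.012]
ft_force: [0.5, 0.7, -4.8]
width: 0.0353
t 8.55 pos [ 0.5513 -0.0506  0.0755] jaw 96.31 F [ 0.5  0.7 -4.8] w 0.0353
 turn units [ 0.04 -0.27  0.06]  shift(now) [-4.17 -7.13  0.65]  shift(after turn) [-4.2  -7.1   0.78]
```

```bash
python3 -m jog '[[[-0.6,-1,0,0,-0.1,0],[-0.6,-1,0,0,-0.1,0],[-0.6,-1,0,0,0,0],[-0.6,-1,0,0,0,0],[-0.6,-1,0,0,0,0],[-0.5,-1,0,0,0,0],[-0.2,-0.4,0,0,0,0],[0,0,0,0,0,0]]]'; python3 - <<'E'
from h import *
from plant import robot
i=robot.get_image("wrist");cv2.imwrite("pics/w8.png",i["pixels"]);np.savez("pics/w8.npz",**i)
plan(.6496,-.1831,.02,96)
E
```

```text
time: 9.22
eef_pos: [0.6379, -0.1799, 0.0605]
orientation: [-0.053, 0.999, 0.003, -0.012]
ft_force: [-0.6, -0.8, -4.9]
width: 0.0352
t 9.27 pos [ 0.6373 -0.1791  0.0602] jaw 96.04 F [-1.  -0.3 -5.3] w 0.0353
 turn units [ 0.1  -0.28  0.01]  shift(now) [-0.64 -0.28  1.99]  shift(after turn) [-0.59 -0.26  2.01]
```

View pics/w8.png

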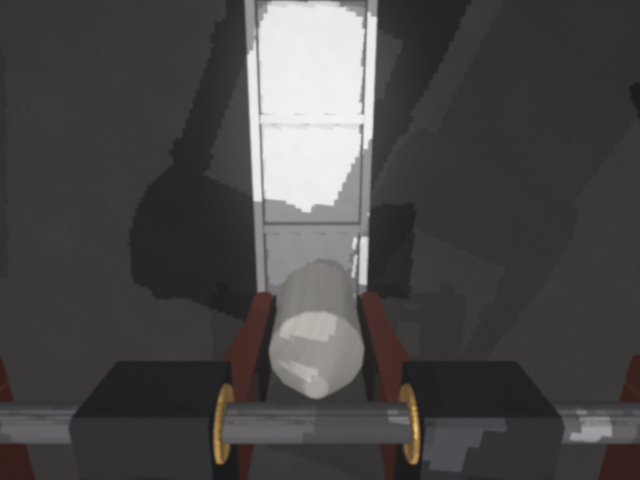

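```bash
python3 - <<'E'
from h import *
i=np.load("pics/w8.npz")
print(atz(i,[(313,228),(313,119),(260,228),(366,228)],.016))
E
```

```text
[[ 0.61785374 -0.18387486]
 [ 0.55423902 -0.19046038]
 [ 0.62121501 -0.21624126]
 [ 0.61448555 -0.15144193]]
```

```bash
python3 -m jog '[[[-0.4,-0.2,0,0.1,-0.2,0],[-0.2,-0.1,0.3,0,-0.1,0],[0,0,0.7,0,0,0],[0,0,0.6,0,0,0],[0,0,0.3,0,0,0],[0,0,0,0,0,0]]]'; python3 -c "
from h import *
plan(.65,-.1818,-.008,96)"
```

```text
time: 9.77
eef_pos: [0.6499, -0.1785, 0.0193]
orientation: [-0.055, 0.998, 0.001, 0.002]
ft_force: [-0.8, 1.0, -5.6]
width: 0.0354
t 9.77 pos [ 0.6499 -0.1785  0.0193] jaw 96.31 F [-0.8  1.  -5.6] w 0.0354
 turn units [0.01 0.05 0.06]  shift(now) [ 0.02 -0.16  1.36]  shift(after turn) [ 0.01 -0.16  1.36]
```

```bash
python3 -m jog '[[[0,-0.16,0.3,0,0,0],[0,0,0.4,0,0,0],[0,0,0.3,0,0,0],[0,0,0.1,0,0,0],[0,0,0,0,0,0]]]'; python3 -c "
from h import *
plan(.65,-.1818,-.008,96)"
```

```text
time: 10.18
eef_pos: [0.6503, -0.181, -0.0044]
orientation: [-0.056, 0.998, 0.001, 0.002]
ft_force: [-0.6, -0.4, -4.6]
width: 0.035
t 10.18 pos [ 0.6503 -0.181  -0.0044] jaw 96.38 F [-0.6 -0.4 -4.6] w 0.0350
 turn units [0.01 0.06 0.08]  shift(now) [ 0.02 -0.04  0.18]  shift(after turn) [ 0.02 -0.04  0.18]
```

```bash
python3 -m jog '[[[0,0,0.12,0,0,0],[0,0,0.08,0,0,0],[0,0,0.05,0,0,0]]]'; python3 -c "
from h import *
plan(.65,-.1818,-.008,96)"
```

```text
time: 10.43
eef_pos: [0.6509, -0.1812, -0.0084]
orientation: [-0.056, 0.998, 0.0, 0.003]
ft_force: [-3.2, 2.1, 2.8]
width: 0.0353
t 10.43 pos [ 0.6509 -0.1812 -0.0084] jaw 96.37 F [-3.2  2.1  2.8] w 0.0353
 turn units [0.   0.07 0.07]  shift(now) [ 0.05 -0.03 -0.02]  shift(after turn) [ 0.05 -0.03 -0.02]
```

The force went from −5 N to +3 N, so the foot is on the floor. Releasing and lifting.

```bash
python3 -m jog '[[[0,0,0,0,0,0],[0,0,0,0,0,0],[0,0,0,0,0,0],[0,0,0,0,0,0],[0,0,0,0,0,0],[0,0,0,0,0,0]]]' 0; python3 -m jog '[[[0,0,-0.5,0,0,0],[0,0,-1,0,0,0],[0,0,-1,0,0,0],[0,0,-1,0,0,0],[0,0,-1,0,0,0],[0,0,-0.8,0,0,0]]]'; python3 - <<'E'
from h import *
from plant import robot
i=robot.get_image("wrist");cv2.imwrite("pics/w9.png",i["pixels"]);np.savez("pics/w9.npz",**i)
plan(.512,.1373,.08,102.4)
E
```

```text
time: 10.93
eef_pos: [0.6549, -0.1827, -0.0017]
orientation: [-0.055, 0.998, -0.002, 0.009]
ft_force: [-0.5, -1.2, -0.6]
width: 0.0717
time: 11.43
eef_pos: [0.6503, -0.1815, 0.106]
orientation: [-0.055, 0.998, -0.0, 0.004]
ft_force: [0.3, -0.7, -0.1]
width: 0.0882
t 11.48 pos [ 0.6518 -0.182   0.1105] jaw 96.36 F [0.2 0.1 3.1] w 0.0878
 turn units [-0.05  0.16 -1.21]  shift(now) [ 5.2  16.65  1.39]  shift(after turn) [ 3.4  17.09  1.52]
```

View pics/w9.png

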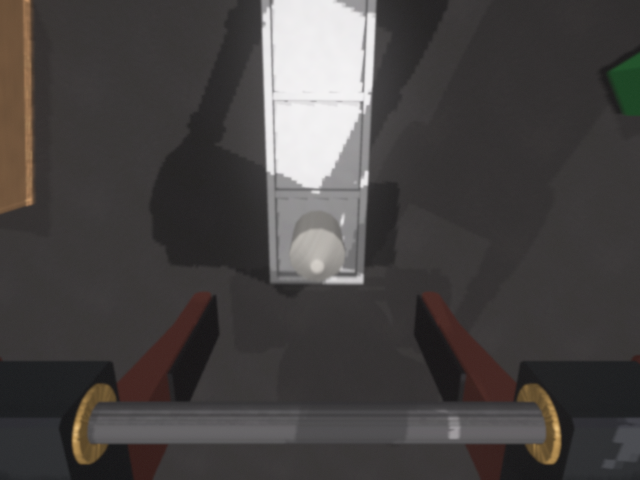

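The cone stands in the far pocket with its tip at (317,266). The block is next, with the jaws turned to its yaw of about 12.4°.

```bash
python3 -m jog '[[[0.1,0.5,0,0,0.1,-0.6],[0.2,0.8,0,0,0.1,-0.6],[0.21,1,0,0,0,0],[0.21,1,0,0,0,0],[0.21,1,0,0,0,0],[0.21,1,0,0,0,0],[0.21,1,0,0,0,0],[0.21,1,0,0,0,0],[0.21,1,0,0,0,0],[0.21,1,0,0,0,0],[0.21,1,0,0,0,0],[0.21,1,0,0,0,0]]]'; python3 - <<'E'
from h import *
i=np.load("pics/w9.npz");print(atz(i,(317,266),.075))
plan(.512,.1373,.06,102.4)
E
```

```text
time: 12.48
eef_pos: [0.5556, 0.0328, 0.1126]
orientation: [-0.107, 0.994, -0.005, 0.002]
ft_force: [0.8, -0.2, 0.1]
width: 0.0879
[[ 0.65092851 -0.18119532]]
t 12.48 pos [0.5556 0.0328 0.1126] jaw 102.27 F [ 0.8 -0.2  0.1] w 0.0879
 turn units [-0.11  0.04 -0.03]  shift(now) [1.03 5.59 2.57]  shift(after turn) [1.01 5.57 2.63]
```

```bash
python3 -m jog '[[[0.2,1,0.2,0,0,0],[0.2,1,0.2,0,0,0],[0.2,1,0.3,0,0,0],[0.2,1,0.3,0,0,0],[0.2,0.9,0.3,0,0,0],[0,0.2,0.3,0,0,0],[0,0,0,0,0,0]]]'; python3 - <<'E'
from h import *
from plant import robot
i=robot.get_image("wrist");cv2.imwrite("pics/w10.png",i["pixels"]);np.savez("pics/w10.npz",**i)
plan(.512,.1373,.0,102.4)
E
```

```text
time: 13.07
eef_pos: [0.511, 0.1355, 0.0794]
orientation: [-0.109, 0.994, -0.004, 0.004]
ft_force: [-0.7, -0.4, -0.0]
width: 0.0882
t 13.12 pos [0.5113 0.1351 0.0801] jaw 102.47 F [ 0.6 -0.4 -0.8] w 0.0879
 turn units [-0.11  0.1   0.01]  shift(now) [-0.02  0.14  4.  ]  shift(after turn) [-0.06  0.1   4.  ]
```

View pics/w10.png

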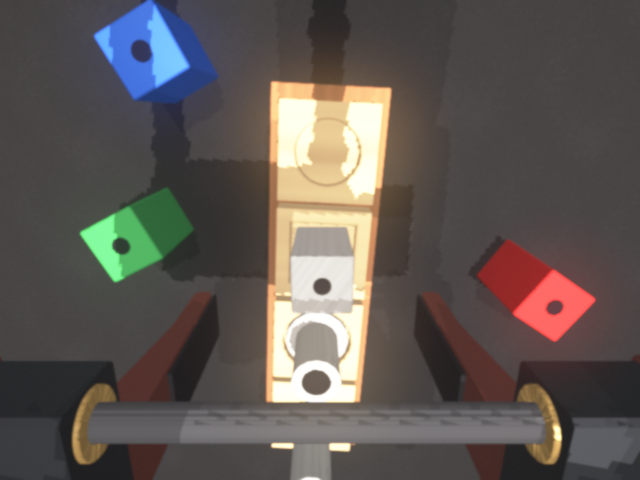

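The steel block's sides look parallel to the jaws, with its dot at (322,286), and it stands in its holder.

```bash
python3 - <<'E'
from h import *
i=np.load("pics/w10.npz");print(atz(i,(322,286),.074))
E
python3 -m jog '[[[0,0.1,0.6,-0.1,0.1,0],[0,0,1,0,0,0],[0,0,1,0,0,0],[0,0,0.8,0,0,0],[0,0,0.3,0,0,0],[0,0,0,0,0,0]]]'; python3 -c "
from h import *
plan(.5125,.1375,.0,102.4)"
```

```text
[[0.51251526 0.1388316 ]]
time: 13.62
eef_pos: [0.5152, 0.1319, 0.0031]
orientation: [-0.106, 0.994, -0.0, 0.001]
ft_force: [-0.6, 0.2, -0.2]
width: 0.0879
t 13.62 pos [0.5152 0.1319 0.0031] jaw 102.12 F [-0.6  0.2 -0.2] w 0.0879
 turn units [-0.    0.03 -0.06]  shift(now) [0.07 0.3  0.16]  shift(after turn) [0.07 0.3  0.16]
```

```bash
python3 -m jog '[[[0.07,0.3,0.1,0,0,-0.06],[0,0.05,0,0,0,0]]]'; python3 -m jog '[[[0,0,0,0,0,0],[0,0,0,0,0,0],[0,0,0,0,0,0],[0,0,0,0,0,0],[0,0,0,0,0,0],[0,0,0,0,0,0],[0,0,0,0,0,0],[0,0,0,0,0,0],[0,0,0,0,0,0],[0,0,0,0,0,0]]]' 1; python3 -c "
from h import *
plan(.512,.138,.0,102.4)"
```

```text
time: 13.78
eef_pos: [0.5127, 0.1374, 0.0009]
orientation: [-0.107, 0.994, 0.0, 0.001]
ft_force: [-0.2, -0.3, 0.3]
width: 0.0878
time: 14.62
eef_pos: [0.5156, 0.1386, 0.0059]
orientation: [-0.108, 0.994, 0.001, 0.005]
ft_force: [-0.3, 1.1, -0.1]
width: 0.0336
t 14.62 pos [0.5156 0.1386 0.0059] jaw 102.36 F [-0.3  1.1 -0.1] w 0.0336
 turn units [-0.    0.11 -0.01]  shift(now) [0.18 0.01 0.3 ]  shift(after turn) [0.18 0.01 0.3 ]
```

```bash
python3 -m jog '[[[0,0,-0.5,0,0,0],[0,0,-0.7,0,0,0],[0,0,-1,0,0,0],[0,0,-1,0,0,0],[0,0,-0.8,0,0,0]]]'; python3 - <<'E'
from h import *
from plant import robot
i=robot.get_image("wrist");cv2.imwrite("pics/w11.png",i["pixels"])
plan(.5855,-.1886,.07,96)
E
```

```text
time: 15.03
eef_pos: [0.5089, 0.1371, 0.0813]
orientation: [-0.108, 0.994, -0.001, -0.004]
ft_force: [0.1, 0.5, -3.4]
width: 0.0337
t 15.08 pos [0.5106 0.1374 0.0851] jaw 102.35 F [ 0.9  0.4 -0.5] w 0.0339
 turn units [-0.   -0.04  1.27]  shift(now) [ -0.17 -16.72   0.76]  shift(after turn) [ -2.02 -16.6    0.76]
```

View pics/w11.png

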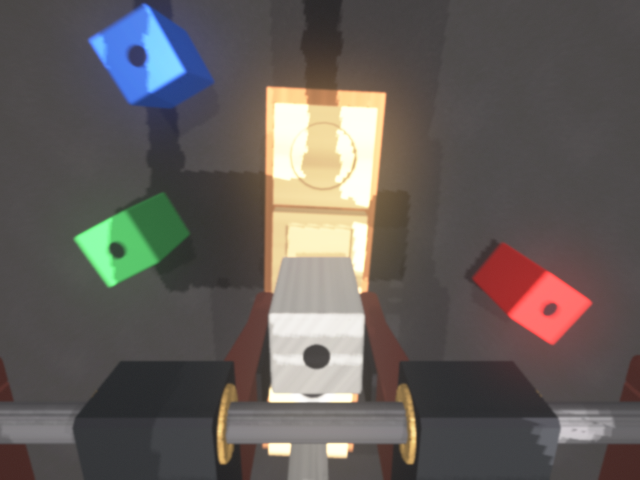

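The steel block is held upright with its dot at (316,356). Carrying it over.

```bash
python3 -m jog '[[[0,-0.4,0,0,0,0.6],[0,-0.8,0,0,0,0.65],[-0.13,-1,0,0,0,0],[-0.13,-1,0,0,0,0],[-0.13,-1,0,0,0,0],[-0.13,-1,0,0,0,0],[-0.13,-1,0,0,0,0],[-0.13,-1,0,0,0,0],[-0.13,-1,0,0,0,0],[-0.13,-1,0,0,0,0],[-0.13,-1,0,0,0,0],[-0.13,-1,0,0,0,0]]]'; python3 -c "
from h import *
plan(.5855,-.1886,.06,96)"
```

```text
time: 16.08
eef_pos: [0.5591, -0.0878, 0.0791]
orientation: [-0.054, 0.999, 0.001, -0.007]
ft_force: [0.1, 0.4, -3.0]
width: 0.0339
t 16.08 pos [ 0.5591 -0.0878  0.0791] jaw 96.20 F [ 0.1  0.4 -3. ] w 0.0339
 turn units [ 0.04 -0.15  0.04]  shift(now) [-0.78 -5.16  0.93]  shift(after turn) [-0.79 -5.15  0.95]
```

```bash
python3 -m jog '[[[-0.18,-1,0.2,0,-0.1,0],[-0.18,-1,0.2,0,-0.1,0],[-0.18,-1,0.2,0,0,0],[-0.18,-1,0.2,0,0,0],[-0.1,-0.8,0.2,0,0,0],[0,-0.2,0,0,0,0],[0,0,0,0,0,0]]]'; python3 - <<'E'
from h import *
from plant import robot
i=robot.get_image("wrist");cv2.imwrite("pics/w12.png",i["pixels"]);np.savez("pics/w12.npz",**i)
plan(.5855,-.1886,.015,96)
E
```

```text
time: 16.67
eef_pos: [0.5837, -0.1938, 0.0509]
orientation: [-0.052, 0.999, 0.003, -0.002]
ft_force: [0.3, -0.1, -3.0]
width: 0.0339
t 16.72 pos [ 0.5835 -0.1933  0.0507] jaw 95.95 F [-0.7 -0.1 -4.5] w 0.0340
 turn units [ 0.08 -0.06 -0.01]  shift(now) [-0.13  0.21  1.79]  shift(after turn) [-0.12  0.22  1.79]
```

View pics/w12.png

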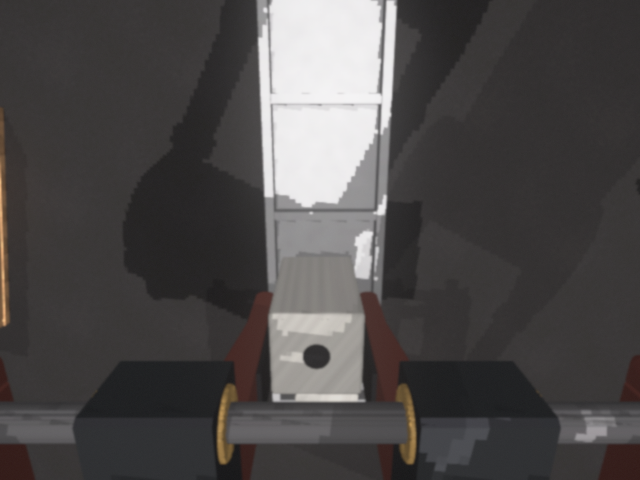

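```bash
python3 - <<'E'
from h import *
i=np.load("pics/w12.npz");print(atz(i,[(327,213),(327,99)],.016))
E
python3 -m jog '[[[-0.1,0.22,0.4,0,0,0],[0,0,0.6,0,0,0],[0,0,0.5,0,0,0],[0,0,0.2,0,0,0],[0,0,0,0,0,0]]]'; python3 -c "
from h import *
plan(.5855,-.1886,-.0035,96)"
```

```text
[[ 0.55209471 -0.19075017]
 [ 0.48997793 -0.19773287]]
time: 17.13
eef_pos: [0.5849, -0.1835, 0.0135]
orientation: [-0.054, 0.999, 0.004, -0.003]
ft_force: [-0.4, 0.4, -4.2]
width: 0.0338
t 17.13 pos [ 0.5849 -0.1835  0.0135] jaw 96.19 F [-0.4  0.4 -4.2] w 0.0338
 turn units [ 0.1  -0.05  0.04]  shift(now) [-0.01 -0.26  0.85]  shift(after turn) [-0.   -0.26  0.85]
```

```bash
python3 -m jog '[[[0,-0.26,0.2,0.1,0,0],[0,0,0.3,0,0,0],[0,0,0.15,0,0,0],[0,0,0,0,0,0]]]'; python3 -c "
from h import *
plan(.5855,-.1886,-.0035,96)"
```

```text
time: 17.47
eef_pos: [0.5853, -0.1881, -0.0012]
orientation: [-0.055, 0.998, -0.001, -0.003]
ft_force: [-0.5, -0.6, -4.7]
width: 0.0337
t 17.47 pos [ 0.5853 -0.1881 -0.0012] jaw 96.28 F [-0.5 -0.6 -4.7] w 0.0337
 turn units [-0.01 -0.06  0.06]  shift(now) [-0.01 -0.03  0.11]  shift(after turn) [-0.01 -0.03  0.11]
```

```bash
python3 -m jog '[[[0,0,0.1,0,0,0],[0,0,0.06,0,0,0],[0,0,0.04,0,0,0]]]'; python3 -c "
from h import *
plan(.5855,-.1886,-.0035,96)"
```

```text
time: 17.72
eef_pos: [0.586, -0.1884, -0.0029]
orientation: [-0.055, 0.999, -0.001, -0.001]
ft_force: [-1.4, 0.1, -0.7]
width: 0.0337
t 17.72 pos [ 0.586  -0.1884 -0.0029] jaw 96.27 F [-1.4  0.1 -0.7] w 0.0337
 turn units [-0.02 -0.03  0.05]  shift(now) [ 0.03 -0.01  0.03]  shift(after turn) [ 0.03 -0.01  0.03]
```

The force moved from −4.7 N to −0.7 N, so the block has touched down. One small press to seat it, then release and lift.

```bash
python3 -m jog '[[[0,0,0.06,0,0,0]]]'; python3 -m jog '[[[0,0,0,0,0,0],[0,0,0,0,0,0],[0,0,0,0,0,0],[0,0,0,0,0,0],[0,0,0,0,0,0],[0,0,0,0,0,0]]]' 0; python3 -m jog '[[[0,0,-0.5,0,0,0],[0,0,-1,0,0,0],[0,0,-1,0,0,0],[0,0,-1,0,0,0],[0,0,-1,0,0,0],[0,0,-0.8,0,0,0]]]'; python3 - <<'E'
from h import *
from plant import robot
i=robot.get_image("wrist");cv2.imwrite("pics/w13.png",i["pixels"]);np.savez("pics/w13.npz",**i)
plan(.5767,.1484,.08,99.6)
E
```

```text
time: 17.8
eef_pos: [0.5861, -0.1885, -0.0029]
orientation: [-0.055, 0.999, -0.001, -0.001]
ft_force: [-5.2, 1.8, 6.1]
width: 0.0339
time: 18.3
eef_pos: [0.5886, -0.1897, -0.001]
orientation: [-0.054, 0.999, -0.003, 0.002]
ft_force: [-1.2, 0.3, -0.8]
width: 0.0703
time: 18.8
eef_pos: [0.5852, -0.1881, 0.1059]
orientation: [-0.054, 0.999, -0.001, -0.003]
ft_force: [0.1, -0.3, 0.4]
width: 0.088
t 18.85 pos [ 0.5867 -0.1886  0.1101] jaw 96.24 F [ 0.3 -0.3  2.4] w 0.0877
 turn units [-0.04 -0.   -0.67]  shift(now) [-1.33 16.81  1.45]  shift(after turn) [-2.32 16.7   1.51]
```

View pics/w13.png

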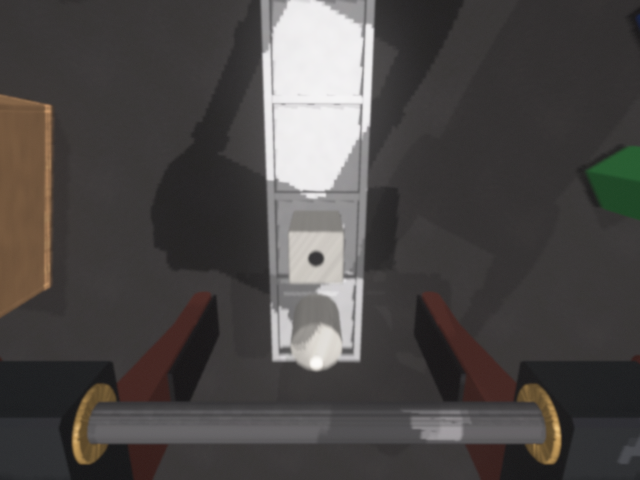

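The block (316,258) and cone (317,362) both stand in the rack. The bush is next.

```bash
python3 -m jog '[[[0,0.5,0,0,0,-0.67],[-0.1,0.8,0,0,0,0],[-0.14,1,0,0,0,0],[-0.14,1,0,0,0,0],[-0.14,1,0,0,0,0],[-0.14,1,0,0,0,0],[-0.14,1,0,0,0,0],[-0.14,1,0,0,0,0],[-0.14,1,0,0,0,0],[-0.14,1,0,0,0,0],[-0.14,1,0,0,0,0],[-0.14,1,0,0,0,0]]]'; python3 -c "
from h import *
plan(.5767,.1484,.06,99.6)"
```

```text
time: 19.85
eef_pos: [0.5772, 0.0529, 0.1068]
orientation: [-0.074, 0.997, -0.002, -0.001]
ft_force: [0.4, -0.4, 0.7]
width: 0.0878
t 19.85 pos [0.5772 0.0529 0.1068] jaw 98.53 F [ 0.4 -0.4  0.7] w 0.0878
 turn units [-0.05 -0.02 -0.21]  shift(now) [-0.69  4.74  2.32]  shift(after turn) [-0.77  4.71  2.34]
```

```bash
python3 -m jog '[[[-0.15,1,0.3,0,0,-0.2],[-0.16,1,0.3,0,0,0],[-0.16,1,0.3,0,0,0],[-0.16,0.9,0.3,0,0,0],[-0.1,0.5,0.2,0,0,0],[0,0,0,0,0,0],[0,0,0,0,0,0]]]'; python3 - <<'E'
from h import *
from plant import robot
i=robot.get_image("wrist");cv2.imwrite("pics/w14.png",i["pixels"]);np.savez("pics/w14.npz",**i)
plan(.5767,.1484,.0,99.6)
E
```

```text
time: 20.43
eef_pos: [0.5719, 0.1553, 0.0732]
orientation: [-0.083, 0.997, -0.001, -0.003]
ft_force: [0.3, 0.2, -0.1]
width: 0.0881
t 20.48 pos [0.5719 0.155  0.0732] jaw 99.48 F [ 0.2 -0.8  0. ] w 0.0876
 turn units [-0.02 -0.08 -0.02]  shift(now) [-0.21 -0.36  3.66]  shift(after turn) [-0.18 -0.37  3.66]
```

View pics/w14.png

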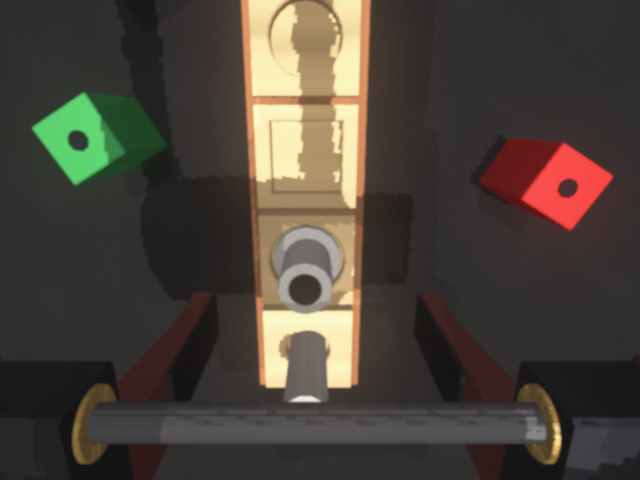

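The bush bore is at (305,289).

```bash
python3 - <<'E'
from h import *
i=np.load("pics/w14.npz");print(atz(i,(305.5,289),.069))
E
python3 -m jog '[[[-0.2,-0.37,0.5,0,-0.05,0],[0,0,0.9,0,0,0],[0,0,0.9,0,0,0],[0,0,0.7,0,0,0],[0,0,0.3,0,0,0],[0,0,0,0,0,0]]]'; python3 -c "
from h import *
plan(.5765,.148,.0,99.6)"
```

```text
[[0.57619344 0.14996573]]
time: 20.98
eef_pos: [0.5809, 0.1397, 0.0054]
orientation: [-0.078, 0.997, -0.002, 0.002]
ft_force: [-1.0, -0.1, 0.1]
width: 0.0878
t 20.98 pos [0.5809 0.1397 0.0054] jaw 98.98 F [-1.  -0.1  0.1] w 0.0878
 turn units [-0.06  0.05 -0.12]  shift(now) [0.15 0.45 0.27]  shift(after turn) [0.15 0.45 0.27]
```

```bash
python3 -m jog '[[[0.15,0.48,0.2,0,0,-0.1],[0,0.05,0.1,0,0,0],[0,0,0,0,0,0]]]'; python3 -m jog '[[[0,0,0,0,0,0],[0,0,0,0,0,0],[0,0,0,0,0,0],[0,0,0,0,0,0],[0,0,0,0,0,0],[0,0,0,0,0,0],[0,0,0,0,0,0],[0,0,0,0,0,0],[0,0,0,0,0,0],[0,0,0,0,0,0],[0,0,0,0,0,0]]]' 1; python3 -c "
from h import *
plan(.5765,.148,.0,99.6)"
```

```text
time: 21.23
eef_pos: [0.577, 0.1483, -0.0002]
orientation: [-0.081, 0.997, -0.002, 0.003]
ft_force: [-0.8, 0.9, 0.0]
width: 0.0878
time: 22.15
eef_pos: [0.579, 0.1495, 0.0036]
orientation: [-0.082, 0.997, -0.002, 0.006]
ft_force: [-0.5, -0.1, 1.1]
width: 0.0288
t 22.15 pos [0.579  0.1495 0.0036] jaw 99.42 F [-0.5 -0.1  1.1] w 0.0288
 turn units [-0.06  0.13 -0.04]  shift(now) [ 0.14 -0.05  0.18]  shift(after turn) [ 0.14 -0.05  0.18]
```

```bash
python3 -m jog '[[[0,0,-0.5,0,0,0],[0,0,-0.7,0,0,0],[0,0,-1,0,0,0],[0,0,-1,0,0,0],[0,0,-0.8,0,0,0]]]'; python3 - <<'E'
from h import *
from plant import robot
i=robot.get_image("wrist");cv2.imwrite("pics/w15.png",i["pixels"])
plan(.521,-.1954,.07,96)
E
```

```text
time: 22.57
eef_pos: [0.5724, 0.1484, 0.0785]
orientation: [-0.082, 0.997, -0.003, -0.003]
ft_force: [0.2, 0.4, -2.2]
width: 0.0293
t 22.62 pos [0.574  0.1487 0.0826] jaw 99.41 F [ 0.3  0.3 -0.9] w 0.0289
 turn units [-0.07 -0.01  0.68]  shift(now) [  5.43 -16.54   0.73]  shift(after turn) [  4.44 -16.83   0.63]
```

View pics/w15.png

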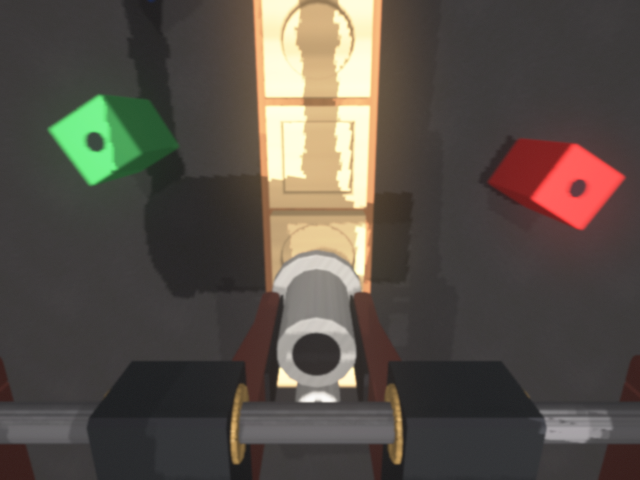

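The bush is held upright. Carrying it to the second pocket.

```bash
python3 -m jog '[[[0,-0.4,0,0,0,0.68],[0.15,-0.8,0,0,0,0],[0.27,-1,0,0,0,0],[0.27,-1,0,0,0,0],[0.27,-1,0,0,0,0],[0.27,-1,0,0,0,0],[0.27,-1,0,0,0,0],[0.27,-1,0,0,0,0],[0.27,-1,0,0,0,0],[0.27,-1,0,0,0,0],[0.27,-1,0,0,0,0],[0.27,-1,0,0,0,0]]]'; python3 -c "
from h import *
plan(.521,-.1954,.05,96)"
```

```text
time: 23.62
eef_pos: [0.5367, -0.0848, 0.0788]
orientation: [-0.055, 0.998, -0.001, -0.004]
ft_force: [0.3, 1.2, -3.3]
width: 0.0291
t 23.62 pos [ 0.5367 -0.0848  0.0788] jaw 96.29 F [ 0.3  1.2 -3.3] w 0.0291
 turn units [-0.03 -0.09  0.06]  shift(now) [ 1.37 -5.41  1.46]  shift(after turn) [ 1.36 -5.42  1.44]
```

```bash
python3 -m jog '[[[0.25,-1,0.2,0,0,0],[0.25,-1,0.2,0,0,0],[0.25,-1,0.2,0,0,0],[0.25,-1,0.2,0,0,0],[0.15,-0.9,0.2,0,0,0],[0,-0.2,0.2,0,0,0],[0,0,0,0,0,0]]]'; python3 - <<'E'
from h import *
from plant import robot
i=robot.get_image("wrist");cv2.imwrite("pics/w16.png",i["pixels"]);np.savez("pics/w16.npz",**i)
plan(.521,-.1954,.015,96)
E
```

```text
time: 24.2
eef_pos: [0.5198, -0.197, 0.0497]
orientation: [-0.052, 0.999, -0.001, -0.007]
ft_force: [0.7, 0.3, -2.7]
width: 0.0284
t 24.25 pos [ 0.5199 -0.1967  0.05  ] jaw 96.03 F [ 0.5  0.2 -2.8] w 0.0287
 turn units [-0.01 -0.17  0.01]  shift(now) [-0.09  0.06  1.75]  shift(after turn) [-0.06  0.06  1.75]
```

View pics/w16.png

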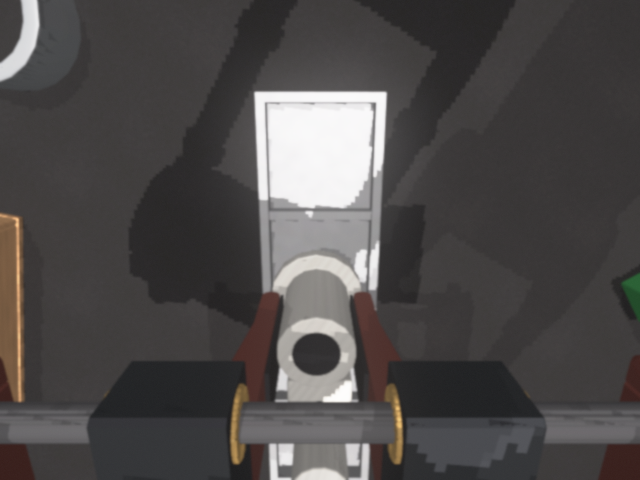

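```bash
python3 - <<'E'
from h import *
i=np.load("pics/w16.npz");print(atz(i,[(321,214),(320.5,97)],.016))
E
python3 -m jog '[[[-0.05,0.0,0.4,0,-0.15,0],[0,0,0.6,0,0,0],[0,0,0.5,0,0,0],[0,0,0.2,0,0,0],[0,0,0,0,0,0]]]'; python3 -c "
from h import *
plan(.521,-.195,-.0055,96)"
```

```text
[[ 0.48850747 -0.19780262]
 [ 0.42505617 -0.20499072]]
time: 24.67
eef_pos: [0.5214, -0.1923, 0.0137]
orientation: [-0.054, 0.999, 0.0, -0.001]
ft_force: [-0.6, 0.1, -2.9]
width: 0.0289
t 24.67 pos [ 0.5214 -0.1923  0.0137] jaw 96.24 F [-0.6  0.1 -2.9] w 0.0289
 turn units [ 0.01 -0.02  0.05]  shift(now) [ 0.03 -0.13  0.96]  shift(after turn) [ 0.04 -0.13  0.96]
```

```bash
python3 -m jog '[[[0.03,-0.13,0.3,0,0,0],[0,0,0.3,0,0,0],[0,0,0.15,0,0,0],[0,0,0,0,0,0]]]'; python3 -c "
from h import *
plan(.521,-.195,-.0055,96)"
```

```text
time: 25.0
eef_pos: [0.5214, -0.1941, -0.0028]
orientation: [-0.055, 0.998, 0.001, -0.001]
ft_force: [-0.1, 0.6, -3.4]
width: 0.0286
t 25.00 pos [ 0.5214 -0.1941 -0.0028] jaw 96.34 F [-0.1  0.6 -3.4] w 0.0286
 turn units [ 0.01 -0.02  0.07]  shift(now) [ 0.02 -0.04  0.13]  shift(after turn) [ 0.02 -0.04  0.13]
```

```bash
python3 -m jog '[[[0,0,0.1,0,0,0],[0,0,0.08,0,0,0],[0,0,0.06,0,0,0]]]'; python3 -c "
from h import *
plan(.521,-.195,-.0055,96)"
```

```text
time: 25.25
eef_pos: [0.5217, -0.1943, -0.0053]
orientation: [-0.055, 0.998, 0.0, -0.001]
ft_force: [-4.5, 2.6, 4.6]
width: 0.0286
t 25.25 pos [ 0.5217 -0.1943 -0.0053] jaw 96.34 F [-4.5  2.6  4.6] w 0.0286
 turn units [ 0.01 -0.01  0.07]  shift(now) [ 0.04 -0.03  0.01]  shift(after turn) [ 0.04 -0.03  0.01]
```

The bush is on the floor. Release.

```bash
python3 -m jog '[[[0,0,0,0,0,0],[0,0,0,0,0,0],[0,0,0,0,0,0],[0,0,0,0,0,0],[0,0,0,0,0,0],[0,0,0,0,0,0]]]' 0; python3 -m jog '[[[0,0,-0.5,0,0,0],[0,0,-1,0,0,0],[0,0,-1,0,0,0],[0,0,-1,0,0,0],[0,0,-1,0,0,0],[0,0,-0.8,0,0,0]]]'; python3 - <<'E'
from h import *
from plant import robot
i=robot.get_image("wrist");cv2.imwrite("pics/w17.png",i["pixels"]);np.savez("pics/w17.npz",**i)
plan(.6405,.1592,.1,99.6)
E
```

```text
time: 25.75
eef_pos: [0.5246, -0.1957, -0.0021]
orientation: [-0.055, 0.998, -0.002, 0.003]
ft_force: [0.5, 0.2, 0.1]
width: 0.0655
time: 26.25
eef_pos: [0.521, -0.1942, 0.1054]
orientation: [-0.055, 0.998, 0.001, -0.001]
ft_force: [0.5, -0.5, 0.1]
width: 0.0876
t 26.30 pos [ 0.5225 -0.1948  0.1094] jaw 96.31 F [-0.4  0.2  2.4] w 0.0877
 turn units [-0.02  0.03 -0.66]  shift(now) [-7.81 16.95  0.47]  shift(after turn) [-8.77 16.47  0.47]
```

View pics/w17.png

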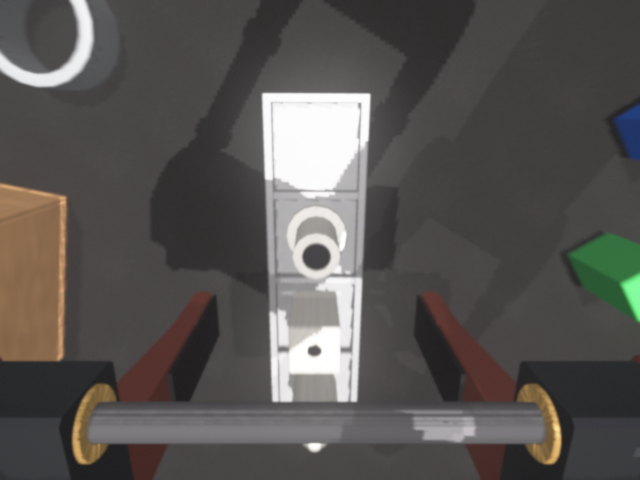

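The bush stands in the second pocket with its bore at (317,256). Only the pin is left.

```bash
python3 -m jog '[[[0,0.5,0,0,0,-0.66],[-0.4,0.8,0,0,0,0],[-0.53,1,0,0,0,0],[-0.53,1,0,0,0,0],[-0.53,1,0,0,0,0],[-0.53,1,0,0,0,0],[-0.53,1,0,0,0,0],[-0.53,1,0,0,0,0],[-0.53,1,0,0,0,0],[-0.53,1,0,0,0,0],[-0.53,1,0,0,0,0],[-0.53,1,0,0,0,0]]]'; python3 -c "
from h import *
plan(.6405,.1592,.09,99.6)"
```

```text
time: 27.3
eef_pos: [0.6011, 0.0523, 0.113]
orientation: [-0.081, 0.997, -0.003, 0.005]
ft_force: [0.2, -0.9, 0.3]
width: 0.0881
t 27.30 pos [0.6011 0.0523 0.113 ] jaw 99.29 F [ 0.2 -0.9  0.3] w 0.0881
 turn units [-0.09  0.1  -0.06]  shift(now) [-2.8   4.97  1.14]  shift(after turn) [-2.83  4.94  1.15]
```

```bash
python3 -m jog '[[[-0.54,1,0.2,0,0.1,-0.06],[-0.54,1,0.2,0,0,0],[-0.54,1,0.2,0,0,0],[-0.54,0.9,0.2,0,0,0],[-0.4,0.6,0.2,0,0,0],[0,0,0,0,0,0],[0,0,0,0,0,0]]]'; python3 - <<'E'
from h import *
from plant import robot
i=robot.get_image("wrist");cv2.imwrite("pics/w18.png",i["pixels"]);np.savez("pics/w18.npz",**i)
plan(.6405,.1592,.0,99.6)
E
```

```text
time: 27.88
eef_pos: [0.6378, 0.1593, 0.0897]
orientation: [-0.087, 0.996, -0.004, -0.0]
ft_force: [0.7, -0.4, 0.0]
width: 0.0881
t 27.93 pos [0.6376 0.1591 0.0896] jaw 99.90 F [-0.2  0.2  0.4] w 0.0877
 turn units [-0.08 -0.02  0.06]  shift(now) [-0.15  0.01  4.48]  shift(after turn) [-0.14 -0.02  4.48]
```

View pics/w18.png

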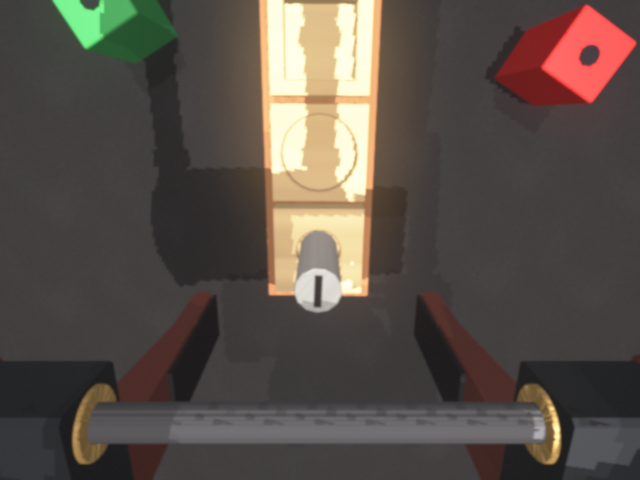

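The pin top is at (318,291), centred between the fingers.

```bash
python3 - <<'E'
from h import *
i=np.load("pics/w18.npz");print(atz(i,(318,291),.089))
E
python3 -m jog '[[[-0.14,0,0.5,-0.08,0,0],[0,0,0.9,0,0,0],[0,0.05,0.9,0,0,0],[0,0.05,0.9,0,0,0],[0,0.05,0.6,0,0,0],[0,0,0.3,0,0,0],[0,0,0,0,0,0]]]'; python3 -c "
from h import *
plan(.6405,.1592,.0,99.6)"
```

```text
[[0.64061799 0.16057389]]
time: 28.52
eef_pos: [0.6412, 0.155, 0.0053]
orientation: [-0.082, 0.997, 0.0, 0.002]
ft_force: [-0.0, -1.2, -0.0]
width: 0.0874
t 28.52 pos [0.6412 0.155  0.0053] jaw 99.45 F [-0.  -1.2 -0. ] w 0.0874
 turn units [ 0.    0.04 -0.03]  shift(now) [0.   0.21 0.27]  shift(after turn) [0.   0.21 0.27]
```

```bash
python3 -m jog '[[[0,0.24,0.2,0,0,0],[0,0.03,0.1,0,0,0],[0,0,0,0,0,0]]]'; python3 -m jog '[[[0,0,0,0,0,0],[0,0,0,0,0,0],[0,0,0,0,0,0],[0,0,0,0,0,0],[0,0,0,0,0,0],[0,0,0,0,0,0],[0,0,0,0,0,0],[0,0,0,0,0,0],[0,0,0,0,0,0],[0,0,0,0,0,0],[0,0,0,0,0,0],[0,0,0,0,0,0]]]' 1; python3 -c "
from h import *
plan(.6405,.1592,.0,99.6)"
```

```text
time: 28.77
eef_pos: [0.6411, 0.1598, 0.0004]
orientation: [-0.082, 0.997, 0.001, 0.003]
ft_force: [-0.3, -0.1, -0.9]
width: 0.0882
time: 29.77
eef_pos: [0.6432, 0.1608, 0.0044]
orientation: [-0.082, 0.997, 0.001, 0.006]
ft_force: [0.1, 0.7, 0.8]
width: 0.0254
t 29.77 pos [0.6432 0.1608 0.0044] jaw 99.42 F [0.1 0.7 0.8] w 0.0254
 turn units [ 0.01  0.13 -0.04]  shift(now) [ 0.15 -0.06  0.22]  shift(after turn) [ 0.15 -0.06  0.22]
```

```bash
python3 -m jog '[[[0,0,-0.5,0,0,0],[0,0,-0.7,0,0,0],[0,0,-1,0,0,0],[0,0,-1,0,0,0],[0,0,-0.8,0,0,0]]]'; python3 - <<'E'
from h import *
from plant import robot
i=robot.get_image("wrist");cv2.imwrite("pics/w19.png",i["pixels"])
plan(.4562,-.2022,.07,96)
E
```

```text
time: 30.18
eef_pos: [0.6377, 0.1596, 0.0819]
orientation: [-0.082, 0.997, 0.0, -0.002]
ft_force: [0.4, -0.6, -2.8]
width: 0.0256
t 30.23 pos [0.6395 0.1599 0.0865] jaw 99.41 F [ 0.4 -0.8  1.6] w 0.0258
 turn units [0.01 0.03 0.68]  shift(now) [ 12.   -16.36   0.79]  shift(after turn) [ 11.01 -17.05   0.83]
```

View pics/w19.png

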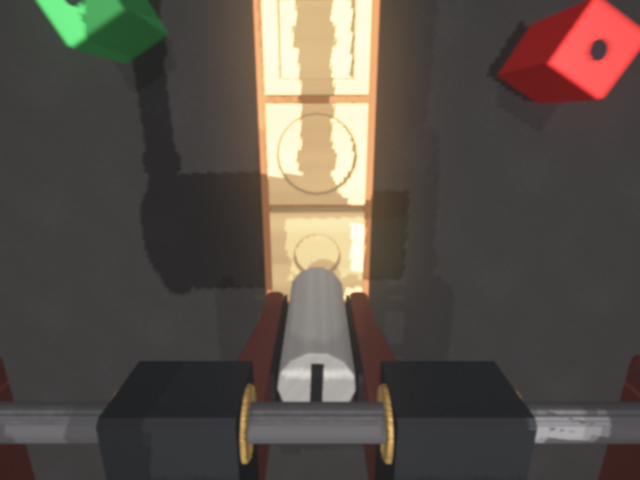

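The pin is held upright. Carrying it to the near pocket.

```bash
python3 -m jog '[[[0,-0.4,0,0,0,0.68],[0.5,-0.8,0,0,0,0],[0.65,-1,0,0,0,0],[0.65,-1,0,0,0,0],[0.65,-1,0,0,0,0],[0.65,-1,0,0,0,0],[0.65,-1,0,0,0,0],[0.65,-1,0,0,0,0],[0.65,-1,0,0,0,0],[0.65,-1,0,0,0,0],[0.65,-1,0,0,0,0],[0.65,-1,0,0,0,0]]]'; python3 -c "
from h import *
plan(.4562,-.2022,.07,96)"
```

```text
time: 31.23
eef_pos: [0.521, -0.0819, 0.0914]
orientation: [-0.055, 0.998, 0.001, 0.006]
ft_force: [0.2, 0.1, -2.7]
width: 0.0254
t 31.23 pos [ 0.521  -0.0819  0.0914] jaw 96.30 F [ 0.2  0.1 -2.7] w 0.0254
 turn units [0.02 0.14 0.06]  shift(now) [ 3.89 -5.62  1.01]  shift(after turn) [ 3.85 -5.64  1.07]
```

```bash
python3 -m jog '[[[0.7,-1,0,0,0.1,0],[0.7,-1,0,0,0,0],[0.7,-1,0,0,0,0],[0.7,-1,0.1,0,0,0],[0.6,-1,0.2,0,0,0],[0.3,-0.3,0.3,0,0,0],[0,0,0,0,0,0]]]'; python3 - <<'E'
from h import *
from plant import robot
i=robot.get_image("wrist");cv2.imwrite("pics/w20.png",i["pixels"]);np.savez("pics/w20.npz",**i)
plan(.4562,-.2022,.03,96)
E
```

```text
time: 31.82
eef_pos: [0.4531, -0.204, 0.0811]
orientation: [-0.053, 0.999, -0.0, 0.003]
ft_force: [-0.4, 0.7, -3.2]
width: 0.0257
t 31.87 pos [ 0.4538 -0.2035  0.0818] jaw 96.07 F [ 0.3 -0.1 -2.6] w 0.0256
 turn units [-0.02  0.07  0.01]  shift(now) [-0.11  0.05  2.59]  shift(after turn) [-0.12  0.05  2.59]
```

View pics/w20.png

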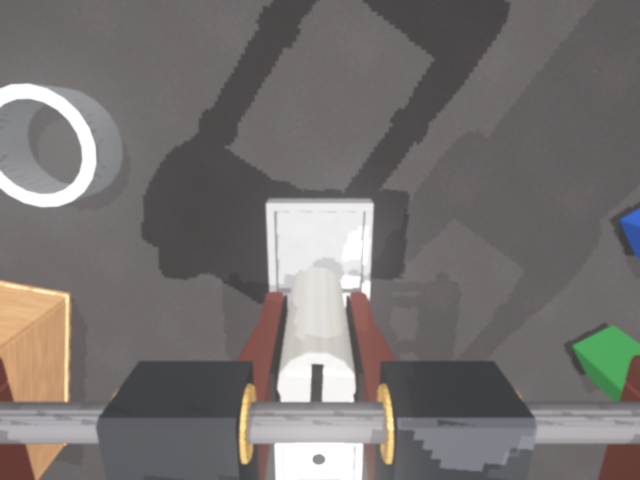

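```bash
python3 - <<'E'
from h import *
i=np.load("pics/w20.npz");print(atz(i,[(320,202)],.016))
E
python3 -m jog '[[[-0.1,0.0,0.5,0,0,0],[0,0,0.8,0,0,0],[0,0,0.9,0,0,0],[0,0,0.7,0,0,0],[0,0,0.3,0,0,0],[0,0,0,0,0,0]]]'; python3 -c "
from h import *
plan(.4565,-.2018,-.005,96)"
```

```text
[[ 0.42201553 -0.20507593]]
time: 32.37
eef_pos: [0.4611, -0.1971, 0.015]
orientation: [-0.056, 0.998, 0.0, 0.005]
ft_force: [-0.2, -0.0, -2.9]
width: 0.0256
t 32.37 pos [ 0.4611 -0.1971  0.015 ] jaw 96.44 F [-0.2 -0.  -2.9] w 0.0256
 turn units [-0.    0.12  0.09]  shift(now) [ 0.26 -0.21  1.  ]  shift(after turn) [ 0.25 -0.21  1.  ]
```

```bash
python3 -m jog '[[[0.25,-0.22,0.3,0,0.1,0],[0,0,0.3,0,0,0],[0,0,0.15,0,0,0],[0,0,0,0,0,0]]]'; python3 -c "
from h import *
plan(.4562,-.202,-.005,96)"
```

```text
time: 32.7
eef_pos: [0.4579, -0.201, -0.0003]
orientation: [-0.058, 0.998, -0.0, 0.001]
ft_force: [-0.5, -0.1, -3.6]
width: 0.0257
t 32.70 pos [ 4.579e-01 -2.010e-01 -3.000e-04] jaw 96.62 F [-0.5 -0.1 -3.6] w 0.0257
 turn units [-0.01  0.03  0.12]  shift(now) [ 0.09 -0.04  0.23]  shift(after turn) [ 0.09 -0.04  0.23]
```

```bash
python3 -m jog '[[[0.05,0,0.12,0,0,0],[0,0,0.1,0,0,0],[0,0,0.08,0,0,0]]]'; python3 -c "
from h import *
plan(.4562,-.202,-.005,96)"
```

```text
time: 32.95
eef_pos: [0.4579, -0.2017, -0.0047]
orientation: [-0.058, 0.998, -0.001, 0.003]
ft_force: [-4.6, 2.6, 9.1]
width: 0.0256
t 32.95 pos [ 0.4579 -0.2017 -0.0047] jaw 96.59 F [-4.6  2.6  9.1] w 0.0256
 turn units [-0.02  0.06  0.12]  shift(now) [ 0.09 -0.    0.01]  shift(after turn) [ 0.09 -0.    0.01]
```

The pin is on the floor. Release and lift straight up.

```bash
python3 -m jog '[[[0,0,0,0,0,0],[0,0,0,0,0,0],[0,0,0,0,0,0],[0,0,0,0,0,0],[0,0,0,0,0,0],[0,0,0,0,0,0],[0,0,0,0,0,0]]]' 0; python3 -m jog '[[[0,0,-0.5,0,0,0],[0,0,-1,0,0,0],[0,0,-1,0,0,0],[0,0,-1,0,0,0],[0,0,-1,0,0,0],[0,0,-1,0,0,0],[0,0,-1,0,0,0],[0,0,-0.5,0,0,0]]]'; python3 -m jog '[[[0,1,0,0,0,0],[0,1,0,0,0,0],[0,1,0,0,0,0],[0,1,0,0,0,0],[0,1,0,0,0,0],[0,1,0,0,0,0],[0,1,0,0,0,0],[0,1,0,0,0,0],[0,0,0,0,0,0],[0,0,0,0,0,0],[0,0,0,0,0,0],[0,0,0,0,0,0]]]'; python3 - <<'E'
from h import *
from plant import robot
t=robot.get_image("top");s=robot.get_image("scene");np.savez("pics/tf.npz",**t);np.savez("pics/sf.npz",**s)
a=cv2.resize(t["pixels"][180:310,330:420],None,fx=4,fy=4,interpolation=cv2.INTER_CUBIC)
b=cv2.resize(s["pixels"][170:290,220:350],None,fx=3.25,fy=4.333,interpolation=cv2.INTER_CUBIC)
print(a.shape,b.shape);cv2.imwrite("pics/final.png",np.hstack([a,cv2.resize(b,(420,520))]))
cv2.imwrite("pics/finalfull.png",np.hstack([cv2.resize(t["pixels"],(400,300)),cv2.resize(s["pixels"],(400,300))]))
plan(0,0,0,96)
E
```

```text
time: 33.53
eef_pos: [0.4602, -0.2033, -0.0012]
orientation: [-0.057, 0.998, -0.003, 0.006]
ft_force: [0.3, -0.5, -0.2]
width: 0.0685
time: 34.2
eef_pos: [0.4562, -0.2013, 0.1454]
orientation: [-0.057, 0.998, -0.001, 0.003]
ft_force: [0.2, -0.3, 0.5]
width: 0.088
time: 35.2
eef_pos: [0.4381, -0.0382, 0.1515]
orientation: [-0.056, 0.998, -0.004, 0.007]
ft_force: [0.2, -0.1, 0.6]
width: 0.0879
(520, 360, 3) (520, 422, 3)
t 35.30 pos [ 0.4381 -0.0384  0.1515] jaw 96.38 F [-0.1 -0.4 -0.4] w 0.0876
 turn units [-0.09  0.15  0.08]  shift(now) [21.65  4.4   7.26]  shift(after turn) [21.59  4.2   7.57]
```

View pics/final.png

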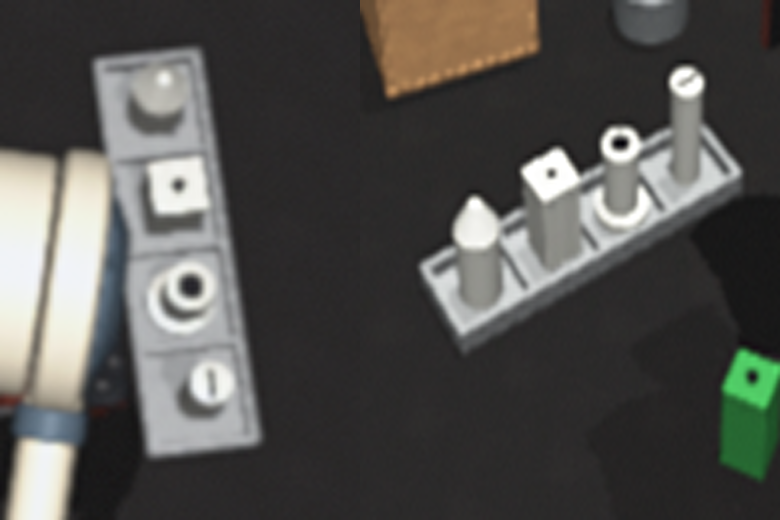

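View pics/finalfull.png

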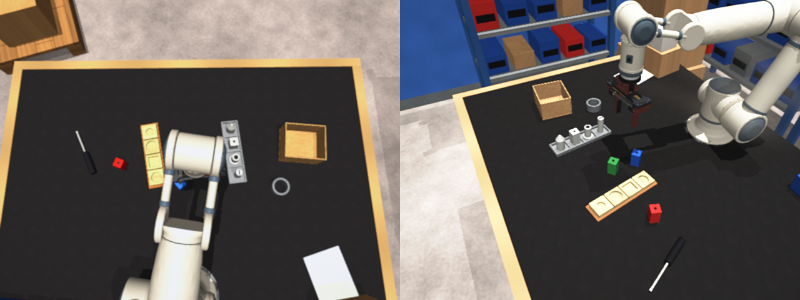

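The final view shows cone, block, bush and pin upright from far to near, each in its own pocket, with the bystanders where they were. One numeric check, then I hand in.

```bash
python3 - <<'E'
from h import *
from plant import robot
i=np.load("pics/tf.npz");a=np.radians(6)
for n,(u,v),z,x in (("cone",(163,80),.075,97.5),("block",(179,186),.065,32.5),("bush",(190,287),.060,-32.5),("pin",(211,383),.080,-97.5)):
    p=atz(i,(330+u/4-.4,180+v/4-.4),z)[0]-[.5532,-.192]
    print(n,(p@[np.cos(a),np.sin(a)]*1000-x).round(1),(p@[-np.sin(a),np.cos(a)]*1000).round(1))
print(robot.get_state()["time"]);robot.sign_off()
E
```

```text
cone -2.8 -0.2
block -5.0 -1.9
bush -4.1 -0.2
pin -3.0 -1.1
35.3
the job is handed in; nothing more can be done
```

I moved all four parts into the steel rack in reverse order and handed the job in at 35.3 s. From far to near it now holds cone, block, bush and pin. The hand-in reported no verdict.

**Last checks:** In the final pictures every part stands upright in its own pocket. By the overhead camera each is within about 5 mm of its pocket centre. The force reading changed as each part touched the floor before I let go. The fingers are clear, and the carton, ring, screwdriver and coloured blocks look unmoved.

**What disagreed:** The real fingertips sit about 32 mm higher than the reported TCP. My first grasp of the cone therefore closed on its taper and slipped off. The cone stayed upright in its holder, and after I corrected for the offset every later grasp held. The gripper width read about 0.4–1.2 mm less than each part's nominal size.

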